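# Pin the bored test block into the measuring fixture

## Robot

A 6-joint arm with a two-finger parallel gripper is mounted at the origin on the work surface. World frame = base frame: x ahead of the robot, y to its left, z up, the work surface at z = 0. Lengths are in m, angles in rad, forces in N, time in s.
With the tool pointing down it reaches from about 0.35 to 0.925 m from the base axis. Payload 6.4 kg.
Tool frame: the origin (TCP) lies on the centre line of the jaws, within the pads' length; the fingertips stand 11 mm ahead of it and the grasp point (between the pads) lies 8 mm behind it; z points along the fingers, y is the line along which they close (so a half turn about z gives the same grasp; the last joint's range is limited). The gripper opens to 85 mm and grips with 20 to 120 N. Pads are 22 mm wide; open, the fingers measure 114 mm over their backs; the gripper's body (76 mm by 85 mm) begins 54 mm behind the grasp point. The pads swing forward as they close: fully open they stand 13 mm farther back than shut.
Start: joints at [-1.511, 0.245, 1.558, -0, 1.339, -0.174], TCP at [0.151, -0.632, 0.218] pointing down, gripper open.
Joint ranges: [-3.13, 3.13], [-1.02, 2.26], [0.13, 2.54], [-0.95, 4.09], [0.21, 2.88], [-2.74, 2.74]. Speed limits (rad/s): [2.57, 2.57, 3.14, 3.14, 3.14, 3.14].

## Interface

Orientations are given as a unit quaternion [w, x, y, z].
In Python, from station import env gives the robot as it stands. The module is installed in compiled form; this text tells all that it offers.
- The arm moves only by the tool send_rows, never from a script. Its argument "series" is a list of rows, each an object with "delta_pos": the shift along the tool's x, y, z in mm, a list of three; "turn": the turn about the tool's z in rad; "fingers": the finger opening in mm, from 0 to 85.4. In form: [{"delta_pos": [x, y, z], "turn": turn, "fingers": fingers}, ...]. A call has 1 to 8 rows; each row is the pose to reach, as a shift and turn from the pose commanded when the call began, along the tool's axes at that moment; what a row does not reach only later rows make up. A row lasts 1/12 s, in which the tool goes at most 41.7 mm and 7.16 degrees, less where a joint would pass 70% of its speed; a pose out of reach is approached as far as the arm can. A call with a gripper value outside its range is refused whole. The fingers move at their own pace and stop on an object; "grip_force" is the grip in N (left out, the last holds). Time passes only in rows, so rows that repeat a pose let the fingers close. It gives the time, the measured TCP pose, the force, the opening and the grip force at its end, in the units of the state.
- env.state(): the state, without advancing time (a new reading comes with each control period).
- env.grab_frame(name): name is "scene" or "side" or "wrist"; returns the picture (480x640x3 uint8, red, green, blue); there is no depth.
- env.get_calibration(name): a dict with "fov_y" (degrees; the focal length in pixels is half the picture's height over the tangent of half this angle, whatever the lens; pixels are square), "cx", "cy" (the principal point, pixels), "dist" ([k1, k2, p1, p2, k3] as OpenCV has them; the pictures are not rectified), "world_to_cam" (4x4, takes a point from world to camera coordinates). Camera axes: x right, y down, z forward; pixel columns grow to the right and rows downward; lengths in m; the calibration is good to about 2 mm. A picture is of the moment at which its call begins: read the wrist's pose just before it. get_calibration takes no time and is no camera call; for the wrist camera it gives the pose at the moment of the call.
- env.hand_in(): hands the job in; it is judged then, once.
The state is a dict: "time_s": time; "q": joint angles; "joint_velocities": joint speeds; "effort": joint torques, N m; "position": TCP position; "tcp_rot": TCP orientation; "force": force on the tool from outside, world axes, zero at the start; "ft_torque": the same for the moment, N m; "gripper_width": finger opening in m; "grasp_force": force on a finger pad.
Only numpy, scipy, OpenCV 4.12 (cv2) and the standard library are available. Lean on these libraries where they do the work, as an engineer would, in place of code of your own. Each camera call takes 0.05 s, during which the arm holds its last target. There are 200 camera calls.

## Task

Mount the aluminium test block for measuring: lift the heavy-headed steel pin out of its black cradle and, with its tip pointing much as it lies, thread it tip first through the dark fixture's first lug, the block's bore and the second lug, until the underside of its knob sits against the lug it entered by. The knob is boxed in by the cradle, so take the pin by its shank near its balance point, let it rest part-way in the holes, then take it by the knob to push it fully home. Leave it released, the block still in its pocket and the other things on the bench undisturbed.

Things in the scene. Friction and masses are not known exactly. Their poses are not given: they have to be found in the camera images.
- pin: loose steel pin, 0.2-0.4 kg: round shank 16 mm in diameter, 110 mm long, its last 8 mm tapering to 8 mm; at the other end a round knob 28 mm in diameter, 26 mm long. Origin on the axis at the shoulder (knob's flat underside); +x along the shank to the tip at x = 110 mm; knob at x = -26 to 0. Balances at about x = 26 mm; gripped far from there it droops. Its roll means nothing.
- pin_tip (a point): the centre of the pin's tip, 110 mm from its shoulder; axes as pin
- cradle: fixed black cradle, base 150x60x8 mm. Origin under its middle, x along the pin towards the tip, z up. Pin at start: level, axis 40 mm above the bench, shoulder at x about -42 mm. V rests 10 mm thick at x = -27 and 41, up to y = +-17, 42 mm high; shank free between them. Beside the knob (x = -75 to -35) two walls 8 mm thick, 40 mm apart inside, 60 mm high: no room for fingers.
- fixture: fixed dark steel base 110x80x14 mm, origin under its middle, x the way the pin is pushed in, z up. Two upright lugs 12 mm thick, 50 wide, tops 80 mm above the bench: entry lug at x = -44 to -32 (met first by the pin's tip pointing much as in the cradle), far lug at 32 to 44. Each has an 18 mm round hole along x at y = 0, 60 mm above the bench. Ribs 6 mm high hold the block between them.
- mouth (a point): the centre of the entry hole on the outer face of the entry lug (fixture x = -44 mm, 60 mm above the bench); x points into the hole along the pin's path, z up
- block: loose aluminium test block, 40 mm along x, 44 mm wide, 62 mm high, standing in the fixture's pocket between the lugs (it spans fixture x = -20 to +20 mm) with about 1 mm of play each way. Origin under its middle, x along its bore. The bore is a round through hole 18 mm in diameter, 46 mm above its underside, in line with the lugs' holes.
- ring_gauge: bystander: steel ring 44 mm across, 16 mm high, lying between fixture and cradle; origin under its middle
- gauge_block: bystander: steel gauge block 35 x 9 x 24 mm, standing between fixture and cradle; origin under its middle
- driver: bystander: screwdriver lying beyond the work, towards the bench's far edge
- oil_jar: bystander: amber jar 50 mm across, 60 mm high, beyond the work; origin under its middle

How it is judged:
On the way, in this order (a step that is already met when the one before it is completed fails the run):
1. the pin is lifted clear of its cradle (height (world z) of pin above 0.055 m and height (world z) of pin_tip above 0.05 m), for 0.1 s.
2. the pin's tip is in the entry lug's hole (x of pin_tip in the frame of mouth between 0.005 and 0.06 m and y of pin_tip in the frame of mouth between -0.004 and 0.004 m and z of pin_tip in the frame of mouth between -0.004 and 0.004 m), for 0.05 s.
3. the pin's tip has come through the block's bore (x of pin_tip in the frame of mouth between 0.064 and 0.108 m and y of pin_tip in the frame of mouth between -0.006 and 0.006 m and z of pin_tip in the frame of mouth between -0.006 and 0.006 m), for 0.05 s.
At the end, for the whole second after the job is handed in: Pin through both lugs and the block: shoulder within 3 mm of the entry lug's outer face, on the holes' axis within 3 mm (tip 4 mm) and 0.05 rad; block upright in its pocket, origin within 19 mm of the fixture's origin (14 mm below it); both at rest, fingers off the pin (x of pin in the frame of mouth between -0.003 and 0.003 m and y of pin in the frame of mouth between -0.003 and 0.003 m and z of pin in the frame of mouth between -0.003 and 0.003 m and y of pin_tip in the frame of mouth between -0.004 and 0.004 m and z of pin_tip in the frame of mouth between -0.004 and 0.004 m and angle between the x axis of pin and the x axis of mouth, either way round below 0.05 rad and x of pin_tip in the frame of mouth above 0.1 m and distance between block and fixture below 0.019 m and angle between block's own z axis and vertical below 0.06 rad and linear speed of each of pin, block below 0.02 m/s and contact force between the fingers and pin below 0.05 N); the robot touches nothing.
It fails at once if the ring gauge, gauge block, screwdriver or jar is pushed more than 30 mm (distance of any of ring_gauge, gauge_block, driver, oil_jar from where it was at the start of the episode above 0.03 m).
It fails at once if the pin falls to the bench (height (world z) of pin below 0.025 m or height (world z) of pin_tip below 0.02 m).
It also fails if it takes over 61 s, if anything falls off the work surface, if the arm or the gripper's body presses on something with over 40 N, if the wrist force passes 120 N, or if a joint passes its speed limit or range.

## Working session

There is one attempt and no reset: what is moved stays moved. The work goes in short steps, Python scripts to look and compute and a tool call to move; the robot and the scene stay as the last step left them, time stands still between calls to the robot, and variables do not carry over. Pictures are saved under pics/ and viewed, at most 10 in all, crops included, and the job is handed in when it is done.

Besides the shell and the picture viewer there is one more tool, called after "Call:" by a JSON object that holds its "op" and its "data". send_rows: Moves the arm, as the interface text tells. Its arguments: {"type":"object","properties":{"series":{"type":"array"},"grip_force":{"type":"number"}},"required":["series"]}

```bash
mkdir -p pics; ls
python3 - <<'E'
from station import env
import cv2, numpy as np
s=env.state(); print({k:np.round(v,4).tolist() for k,v in s.items()})
for n in ("scene","side","wrist"):
    c=env.get_calibration(n); print(n,c["fov_y"],c["cx"],c["cy"],c["dist"],np.round(c["world_to_cam"],4).tolist())
    cv2.imwrite(f"pics/{n}0.png",env.grab_frame(n)[:,:,::-1])
E
```

```text
pics
{'time_s': 0.0, 'q': [-1.5111, 0.2458, 1.559, 0.0, 1.3387, -0.1741], 'joint_velocities': [-0.0004, -0.0033, 0.001, -0.0004, -0.0005, -0.0016], 'effort': [0.0014, -42.9504, -32.6128, -0.0001, 0.0054, -0.0], 'position': [0.1506, -0.6317, 0.2173], 'tcp_rot': [-0.001, 0.9932, 0.1166, 0.0001], 'force': [0.5446, 0.4219, -0.419], 'ft_torque': [-0.0039, -0.0058, -0.0128], 'grasp_force': 0.0, 'gripper_width': 0.0854}
scene 43.2766197559794 315.1328940084647 239.80036430995222 [-0.05199686  0.          0.          0.          0.        ] [[-0.7446, 0.6675, -0.0006, 0.4688], [0.5545, 0.6182, -0.5571, -0.2808], [-0.3715, -0.4152, -0.8304, 1.1817], [0.0, 0.0, 0.0, 1.0]]
side 45.79855362730605 320.75151580712617 249.92352824183178 [0.04587056 0.         0.         0.         0.        ] [[0.791, -0.6117, -0.0125, -0.4866], [-0.446, -0.5625, -0.6962, 0.3069], [0.4188, 0.5563, -0.7177, 0.6417], [0.0, 0.0, 0.0, 1.0]]
wrist 64.58762258591588 318.4688489766423 236.52497846826122 [-0.07117612  0.          0.          0.          0.        ] [[0.2309, -0.973, -0.0028, -0.6493], [-0.9309, -0.2217, 0.2901, -0.0357], [-0.2829, -0.0644, -0.957, 0.3805], [0.0, 0.0, 0.0, 1.0]]
```

View pics/scene0.png

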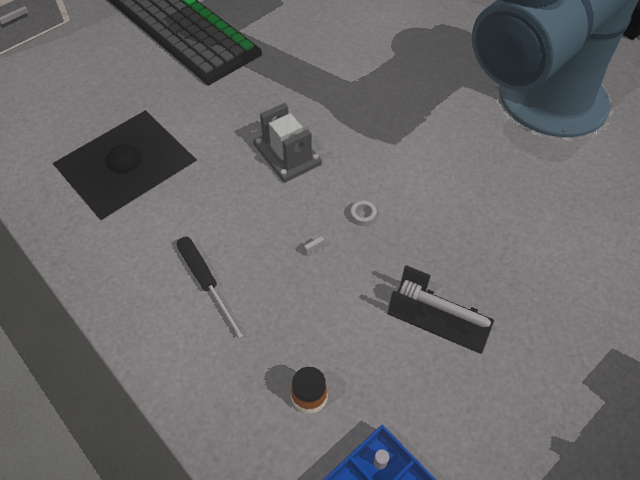

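View pics/side0.png

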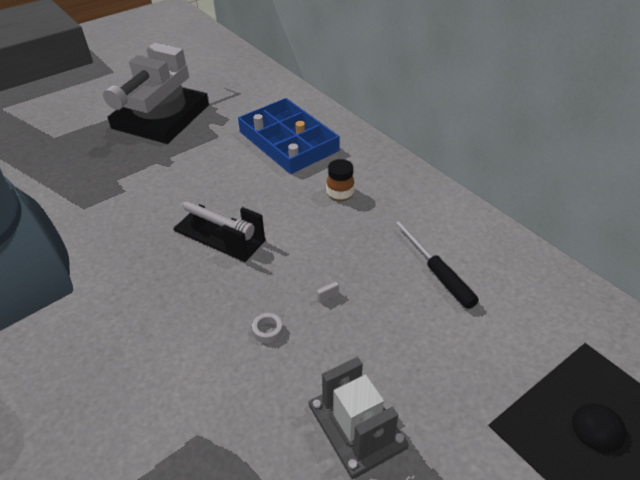

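The scene shows the fixture around (287,145), ring at (364,212), gauge block at (314,244) and cradle with pin from about (405,290) to (490,322). In the side view the fixture is at (357,420) and the pin runs from (185,207) to (250,232). Next I'll enlarge both.

Run:
```python
import cv2, numpy as np
def crop(n,x0,y0,w,h,f):
    return cv2.resize(cv2.imread(f"pics/{n}0.png")[y0:y0+h,x0:x0+w],None,fx=f,fy=f,interpolation=cv2.INTER_CUBIC)
a=crop("scene",240,95,100,100,4); b=crop("side",305,350,100,125,4)[:500]
m=np.zeros((500,800,3),np.uint8); m[:400,:400]=a; m[:,400:]=b
cv2.imwrite("pics/fix.png",m)
a=crop("scene",380,260,130,100,3); b=crop("side",165,190,130,100,3)
m=np.hstack([a,b]); cv2.imwrite("pics/cra.png",m); print(m.shape)
```

```text
(300, 780, 3)
```

View pics/fix.png

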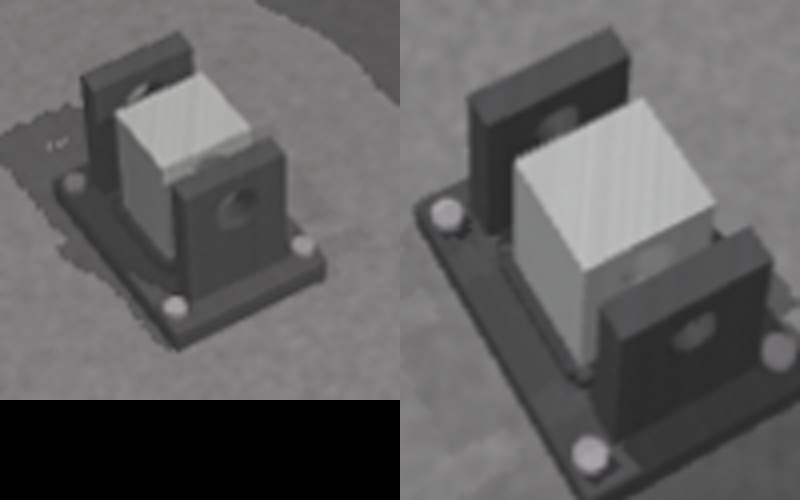

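View pics/cra.png

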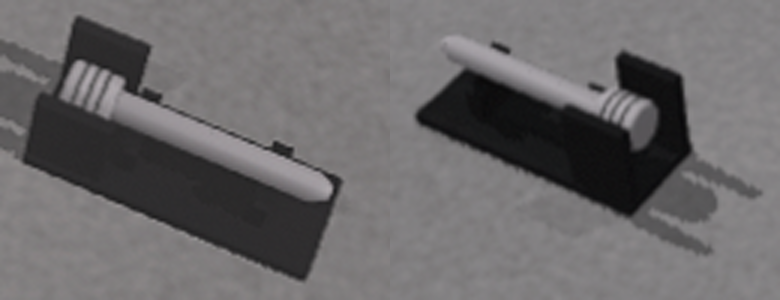

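The crops show clear lug tops, holes and base corners. I'll use these to fit the poses.

```bash
cat > h.py <<'E'
import json, numpy as np, cv2
from station import env
class Cam:
    def __init__(s,n):
        c=env.get_calibration(n); f=240/np.tan(np.radians(c["fov_y"])/2)
        s.K=np.array([[f,0,c["cx"]],[0,f,c["cy"]],[0,0,1]]); s.d=np.array(c["dist"]); s.T=np.array(c["world_to_cam"])
    def proj(s,P):
        return cv2.projectPoints(np.asarray(P,float).reshape(-1,3),cv2.Rodrigues(s.T[:3,:3])[0],s.T[:3,3],s.K,s.d)[0][:,0]
    def onz(s,uv,z):
        n=cv2.undistortPoints(np.asarray(uv,float).reshape(-1,1,2),s.K,s.d)[:,0]
        D=np.c_[n,np.ones(len(n))]@s.T[:3,:3]; C=-s.T[:3,:3].T@s.T[:3,3]
        z=np.broadcast_to(z,len(n)); return C+D*((z-C[2])/D[:,2])[:,None]
def place(p,L):
    c,s=np.cos(p[2]),np.sin(p[2]); L=np.asarray(L,float)
    return np.c_[p[0]+c*L[:,0]-s*L[:,1],p[1]+s*L[:,0]+c*L[:,1],L[:,2]]
E
python3 - <<'E'
from h import *
S,D=Cam("scene"),Cam("side")
f=lambda a,o,k:np.array(a)/k+np.array(o)
t=lambda n,x:print(n,np.round(x,3).tolist())
t("sB",S.onz(f([(173,182),(272,138),(285,152),(184,197)],(240,95),4),.08)); t("sA",S.onz(f([(83,79),(181,33)],(240,95),4),.08))
t("dA",D.onz(f([(70,95),(212,28),(230,52),(85,122)],(305,350),4),.08)); t("dB",D.onz(f([(198,300),(352,230),(370,260),(215,335)],(305,350),4),.08))
t("sbase",S.onz(f([(180,348),(325,278)],(240,95),4),0)); 
t("block",S.onz(f([(117,113),(205,75),(250,128),(163,170)],(240,95),4),.076)); t("blockD",D.onz(f([(115,160),(245,100),(315,205),(185,268)],(305,350),4),.076))
t("bolt S",S.onz(f([(75,183),(176,306),(303,245)],(240,95),4),.016));t("bolt D",D.onz(f([(47,215),(190,455),(378,350)],(305,350),4),.016))
t("pin s",S.onz(f([(78,85),(115,103),(330,188)],(380,260),3),.04)); t("pin d",D.onz(f([(642-390,125),(603-390,103),(447-390,47)],(165,190),3),.04))
t("cbase s",S.onz(f([(25,158),(305,280),(340,180)],(380,260),3),0)); t("cbase d",D.onz(f([(415-390,120),(630-390,215),(692-390,155)],(165,190),3),0))
t("ring",S.onz([(364,212)],.008)); t("ringd",D.onz([(267,327)],.008)); t("gb",S.onz([(314,244)],.012)); t("gbd",D.onz([(328,293)],.012))
E
```

```text
sB [[0.517, -0.206, 0.08], [0.469, -0.197, 0.08], [0.471, -0.187, 0.08], [0.519, -0.196, 0.08]]
sA [[0.507, -0.278, 0.08], [0.457, -0.271, 0.08]]
dA [[0.472, -0.19, 0.08], [0.521, -0.198, 0.08], [0.52, -0.208, 0.08], [0.47, -0.2, 0.08]]
dB [[0.461, -0.263, 0.08], [0.508, -0.273, 0.08], [0.506, -0.283, 0.08], [0.458, -0.273, 0.08]]
sbase [[0.532, -0.188, -0.0], [0.458, -0.175, 0.0]]
block [[0.506, -0.255, 0.076], [0.463, -0.247, 0.076], [0.47, -0.21, 0.076], [0.513, -0.217, 0.076]]
blockD [[0.471, -0.213, 0.076], [0.514, -0.221, 0.076], [0.507, -0.26, 0.076], [0.465, -0.252, 0.076]]
bolt S [[0.514, -0.283, 0.016], [0.526, -0.196, 0.016], [0.462, -0.186, 0.016]]
bolt D [[0.464, -0.188, 0.016], [0.45, -0.274, 0.016], [0.515, -0.284, 0.016]]
pin s [[0.55, 0.113, 0.04], [0.544, 0.133, 0.04], [0.501, 0.234, 0.04]]
pin d [[0.555, 0.108, 0.04], [0.548, 0.135, 0.04], [0.504, 0.228, 0.04]]
cbase s [[0.581, 0.113, 0.0], [0.527, 0.251, 0.0], [0.471, 0.228, 0.0]]
cbase d [[0.476, 0.229, 0.0], [0.531, 0.091, 0.0], [0.583, 0.108, 0.0]]
ring [[0.48, -0.044, 0.008]]
ringd [[0.484, -0.044, 0.008]]
gb [[0.587, -0.05, 0.012]]
gbd [[0.589, -0.051, 0.012]]
```

```bash
cat >> h.py <<'E'
def go(x,y,z,yaw):
    "shift (mm, tool axes) and turn to put TCP at x,y,z with tool x at world yaw"
    from scipy.spatial.transform import Rotation as R
    s=env.state(); q=s["tcp_rot"]; r=R.from_quat([q[1],q[2],q[3],q[0]])
    v=r.inv().apply(np.array([x,y,z])-s["position"])*1e3; X=r.apply([1,0,0]); y0=np.arctan2(X[1],X[0])
    print("t",round(s["time_s"],2),"pos",np.round(s["position"],4),"yaw",round(y0,4),"shift",np.round(v,1),"turn",round((y0-yaw+np.pi)%(2*np.pi)-np.pi,4))
E
python3 - <<'E'
from h import *
from scipy.optimize import least_squares
S,D=Cam("scene"),Cam("side")
f=lambda a,o,k:np.array(a)/k+np.array(o)
def fit(name,p0,obs):
    # obs: (cam, local pts, px)
    for sel in (obs,[o for o in obs if o[0] is S],[o for o in obs if o[0] is D]):
        r=least_squares(lambda p:np.concatenate([(c.proj(place(p,L))-u).ravel() for c,L,u in sel]),p0)
        print(name,np.round(r.x,4),"rms px",np.sqrt(np.mean(r.fun**2)).round(2))
    return
far=[(44,25,80),(44,-25,80),(32,25,80),(32,-25,80)]
m=lambda L:np.array(L)/1e3
# fixture x ~ +y, fixture y ~ -x
obs=[(S,m([(32,-25,80),(32,25,80),(44,25,80),(44,-25,80),(-44,-25,80),(-44,25,80),(55,-40,0),(55,40,0),(44,0,60)]),
      f([(173,182),(272,138),(285,152),(184,197),(83,79),(181,33),(180,348),(325,278),(238,209)],(240,95),4)),
     (D,m([(44,25,80),(44,-25,80),(32,-25,80),(32,25,80),(-32,25,80),(-32,-25,80),(-44,-25,80),(-44,25,80),(-44,0,60)]),
      f([(70,95),(212,28),(230,52),(85,122),(198,300),(352,230),(370,260),(215,335),(294,331)],(305,350),4))]
fit("fixture",[.49,-.235,1.4],obs)
obs=[(S,m([(-75,-30,0),(75,-30,0),(75,30,0)]),f([(25,158),(305,280),(340,180)],(380,260),3)),
     (S,m([(-42,0,40),(68,0,40)]),f([(115,103),(331,190)],(380,260),3)),
     (D,m([(75,30,0),(-75,30,0),(-75,-30,0)]),f([(415-390,120),(630-390,215),(692-390,155)],(165,190),3)),
     (D,m([(-42,0,40),(68,0,40)]),f([(603-390,103),(444-390,46)],(165,190),3))]
fit("cradle",[.53,.17,1.97],obs)
E
```

```text
fixture [ 0.4889 -0.2352  1.4107] rms px 1.03
fixture [ 0.4877 -0.2337  1.4127] rms px 0.75
fixture [ 0.4897 -0.2358  1.3977] rms px 0.7
cradle [0.5284 0.1705 1.9583] rms px 1.11
cradle [0.5268 0.1708 1.9531] rms px 0.55
cradle [0.5301 0.1701 1.9515] rms px 1.07
```

```bash
python3 -c "
from h import *
go(.5315,.163,.2,1.955)"
```

```text
t 0.15 pos [ 0.1506 -0.6319  0.2175] yaw 0.2338 shift [ 554.7 -685.    18.7] turn -1.7212
```

Call:
{"op": "send_rows", "data": {"series": [{"delta_pos":[12,-15,0],"turn":0,"fingers":85},{"delta_pos":[35,-43,0],"turn":0,"fingers":85},{"delta_pos":[59,-73,0],"turn":0,"fingers":85},{"delta_pos":[83,-102,0],"turn":0,"fingers":85},{"delta_pos":[107,-132,0],"turn":0,"fingers":85},{"delta_pos":[131,-161,0],"turn":0,"fingers":85},{"delta_pos":[155,-191,0],"turn":0,"fingers":85},{"delta_pos":[178,-220,0],"turn":0,"fingers":85}]}}

```text
time_s: 0.82
position: [0.2732, -0.3751, 0.218]
tcp_rot: [-0.0, 0.993, 0.116, -0.0]
force: [0.7, 0.1, -0.4]
gripper_width: 0.0852
grasp_force: 0.0
```

Call:
{"op": "send_rows", "data": {"series": [{"delta_pos":[24,-29,0],"turn":-0.1,"fingers":85},{"delta_pos":[47,-58,0],"turn":-0.2,"fingers":85},{"delta_pos":[71,-88,0],"turn":-0.3,"fingers":85},{"delta_pos":[95,-117,0],"turn":-0.4,"fingers":85},{"delta_pos":[119,-147,0],"turn":-0.5,"fingers":85},{"delta_pos":[143,-176,0],"turn":-0.6,"fingers":85},{"delta_pos":[167,-206,0],"turn":-0.7,"fingers":85},{"delta_pos":[190,-235,0],"turn":-0.8,"fingers":85}]}}

```text
time_s: 1.48
position: [0.4035, -0.1025, 0.2184]
tcp_rot: [0.0, 0.868, 0.496, 0.0]
force: [0.7, -0.4, 0.7]
gripper_width: 0.0852
grasp_force: 0.0
```

```bash
python3 -c "
from h import *
go(.5315,.163,.2,1.955)"
```

```text
t 1.48 pos [ 0.4035 -0.1025  0.2184] yaw 1.0387 shift [293.7 -24.4  18.4] turn -0.9163
```

Call:
{"op": "send_rows", "data": {"series": [{"delta_pos":[36,-3,2],"turn":-0.11,"fingers":85},{"delta_pos":[72,-6,4],"turn":-0.23,"fingers":85},{"delta_pos":[108,-9,7],"turn":-0.34,"fingers":85},{"delta_pos":[144,-12,9],"turn":-0.46,"fingers":85},{"delta_pos":[180,-15,11],"turn":-0.57,"fingers":85},{"delta_pos":[216,-18,14],"turn":-0.69,"fingers":85},{"delta_pos":[250,-21,16],"turn":-0.8,"fingers":85},{"delta_pos":[278,-24,18],"turn":-0.88,"fingers":85}]}}

```text
time_s: 2.15
position: [0.5251, 0.149, 0.1999]
tcp_rot: [-0.0, 0.573, 0.819, -0.0]
force: [-0.2, 0.2, 0.8]
gripper_width: 0.085
grasp_force: 0.0
```

Call:
{"op": "send_rows", "data": {"series": [{"delta_pos":[0,0,0],"turn":0,"fingers":85},{"delta_pos":[0,0,0],"turn":0,"fingers":85}]}}

```text
time_s: 2.32
position: [0.5245, 0.1477, 0.1997]
tcp_rot: [-0.0, 0.575, 0.818, -0.001]
force: [-0.4, -0.3, 0.1]
gripper_width: 0.0851
grasp_force: 0.0
```

Run:
```python
from h import *
go(.5315,.163,.2,1.955)
W=Cam("wrist"); img=env.grab_frame("wrist")[:,:,::-1].copy()
for p in ([.5284,.1705,1.955],):
    P=W.proj(place(p,np.array([(-42,0,40),(68,0,40),(-75,-30,0),(75,-30,0),(75,30,0),(-75,30,0)])/1e3)); print(P.round(1).tolist())
    for u in P: cv2.circle(img,tuple(int(v) for v in u.round()),2,(0,255,0),-1)
cv2.imwrite("pics/w1.png",img)
```

```text
t 2.32 pos [0.5245 0.1477 0.1997] yaw 1.9156 shift [12.  11.7 -0.3] turn -0.0394
[[332.0, 236.2], [327.7, 103.0], [361.8, 255.2], [360.2, 95.7], [292.6, 98.5], [301.5, 257.5]]
```

View pics/w1.png

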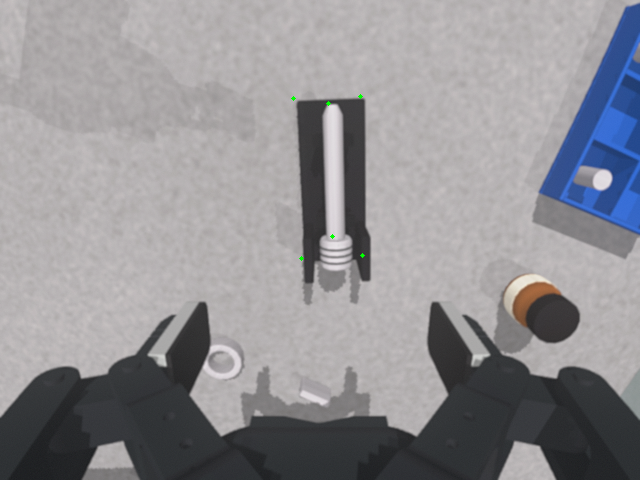

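The wrist view shows the pin tip at (333,105), the shoulder centre at (336,236) and the cradle base's top edge from (297,101) to (364,98). All are about 4 px right of my prediction, so I'll compute positions from these.

Run:
```python
from h import *
W=Cam("wrist")
a,b=W.onz([(333,105),(336,236)],.04); print(a,b,np.linalg.norm(a-b),np.arctan2(*(a-b)[[1,0]]))
print(W.onz([(364,98),(297,101)],.008))
d=(a-b)/np.linalg.norm(a-b); g=a-d*.077; print(g); go(g[0],g[1],.12,np.arctan2(d[1],d[0]))
s=place([.5284,.1705,1.955],np.array([(-9,0,0)])/1e3); print(s)
```

```text
[0.50740299 0.23267901 0.04      ] [0.54723953 0.13194812 0.04      ] 0.10832202790755399 1.9473956644882324
[[0.53136647 0.24895912 0.008     ]
 [0.47740359 0.2269713  0.008     ]]
[0.53572053 0.16107512 0.04      ]
t 2.37 pos [0.5244 0.1468 0.1999] yaw 1.914 shift [ 9.6 15.6 79.9] turn -0.0334
[[0.53177339 0.16215613 0.        ]]
```

Call:
{"op": "send_rows", "data": {"series": [{"delta_pos":[4,5,20],"turn":-0.015,"fingers":85},{"delta_pos":[10,14,50],"turn":-0.035,"fingers":85},{"delta_pos":[10,14,80],"turn":-0.035,"fingers":70},{"delta_pos":[10,14,80],"turn":-0.035,"fingers":60},{"delta_pos":[10,14,80],"turn":-0.035,"fingers":60}]}}

```text
time_s: 2.78
position: [0.5331, 0.1597, 0.1192]
tcp_rot: [-0.002, 0.562, 0.827, -0.001]
force: [-0.8, -0.8, 0.3]
gripper_width: 0.06
grasp_force: 0.0
```

Run:
```python
from h import *
go(.5347,.1615,.032,1.95)
W=Cam("wrist"); img=env.grab_frame("wrist")[:,:,::-1].copy()
cv2.imwrite("pics/w2.png",img)
print(W.proj([(.5347,.1615,.04)]))
```

```text
t 2.78 pos [0.5331 0.1597 0.1192] yaw 1.947 shift [ 1.   2.5 87.2] turn -0.003
[[320.07491524 238.38187816]]
```

View pics/w2.png

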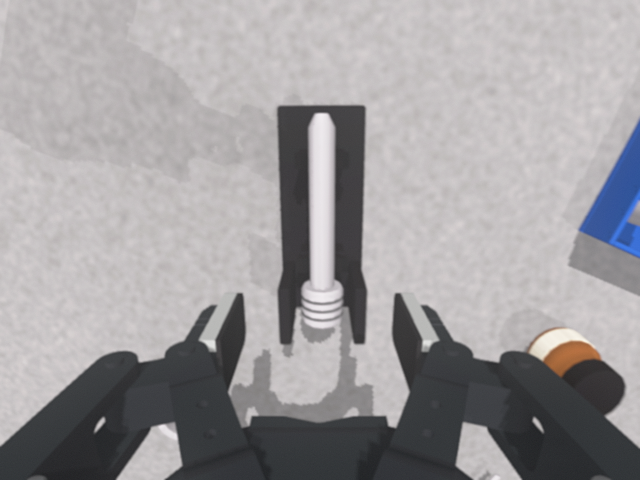

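Pin tip at (321,114), shoulder at (322,284), centred between the fingers; I'll refine the grasp point from this.

Run:
```python
from h import *
W=Cam("wrist")
a,b=W.onz([(321.3,113.5),(322,284)],.04); d=(a-b)/np.linalg.norm(a-b); print(a,b,np.linalg.norm(a-b),np.arctan2(d[1],d[0]))
for k in ((a-.076*d),(b+.034*d)): print(k)
g=(a-.076*d+b+.034*d)/2; go(g[0],g[1],.032,np.arctan2(d[1],d[0]))
```

```text
[0.50891412 0.23399315 0.04      ] [0.55003485 0.13160418 0.04      ] 0.11033773023253092 1.952692371641614
[0.53723785 0.16346821 0.04      ]
[0.53736371 0.16315481 0.04      ]
t 2.83 pos [0.5347 0.1599 0.1213] yaw 1.9472 shift [ 2.2  3.6 89.3] turn -0.0055
```

Call:
{"op": "send_rows", "data": {"series": [{"delta_pos":[2,3,25],"turn":-0.005,"fingers":60},{"delta_pos":[2,3,55],"turn":-0.005,"fingers":60},{"delta_pos":[2,3,75],"turn":-0.005,"fingers":60},{"delta_pos":[2,3,88],"turn":-0.005,"fingers":60},{"delta_pos":[2,3,88],"turn":-0.005,"fingers":60},{"delta_pos":[2,3,88],"turn":-0.005,"fingers":60}]}}

```text
time_s: 3.33
position: [0.5377, 0.1636, 0.0339]
tcp_rot: [0.001, 0.56, 0.829, 0.001]
force: [0.4, -0.2, 0.1]
gripper_width: 0.0601
grasp_force: 0.0
```

Run:
```python
from h import *
for i in range(3):
    go(.5373,.1633,.032,1.953); env.grab_frame("wrist")
```

```text
t 3.33 pos [0.5377 0.1636 0.0339] yaw 1.9533 shift [-0.1 -0.5  1.9] turn 0.0003
t 3.38 pos [0.5383 0.1638 0.0346] yaw 1.9534 shift [-0.  -1.1  2.6] turn 0.0004
t 3.43 pos [0.5386 0.1638 0.0348] yaw 1.9535 shift [-0.  -1.4  2.8] turn 0.0005
```

Call:
{"op": "send_rows", "data": {"series": [{"delta_pos":[0,-1,2],"turn":0,"fingers":30},{"delta_pos":[0,-1,2],"turn":0,"fingers":10},{"delta_pos":[0,-1,2],"turn":0,"fingers":8},{"delta_pos":[0,-1,2],"turn":0,"fingers":8},{"delta_pos":[0,-1,2],"turn":0,"fingers":8},{"delta_pos":[0,-1,2],"turn":0,"fingers":8},{"delta_pos":[0,-1,2],"turn":0,"fingers":8},{"delta_pos":[0,-1,2],"turn":0,"fingers":8}], "grip_force": 80}}

```text
time_s: 4.15
position: [0.5336, 0.1626, 0.0306]
tcp_rot: [-0.002, 0.559, 0.829, -0.003]
force: [-9.3, -4.8, 9.4]
gripper_width: 0.0094
grasp_force: 59.8
```

Call:
{"op": "send_rows", "data": {"series": [{"delta_pos":[0,0,-10],"turn":0,"fingers":8},{"delta_pos":[0,0,-25],"turn":0,"fingers":8},{"delta_pos":[0,0,-50],"turn":0,"fingers":8},{"delta_pos":[0,0,-75],"turn":0,"fingers":8},{"delta_pos":[0,0,-95],"turn":0,"fingers":8},{"delta_pos":[0,0,-105],"turn":0,"fingers":8},{"delta_pos":[0,0,-105],"turn":0,"fingers":8},{"delta_pos":[0,0,-105],"turn":0,"fingers":8}]}}

```text
time_s: 4.82
position: [0.5358, 0.1635, 0.1355]
tcp_rot: [0.0, 0.56, 0.829, 0.0]
force: [0.1, 0.3, -0.7]
gripper_width: 0.0077
grasp_force: 0.0
```

Run:
```python
from h import *
go(.472,-.42,.15,1.41)
print(np.round(env.state()["ft_torque"],3))
```

```text
t 4.82 pos [0.5358 0.1635 0.1355] yaw 1.9538 shift [-517.3 -277.2  -14.7] turn 0.5438
[ 0.054 -0.009 -0.05 ]
```

Run:
```python
from h import *
img=[env.grab_frame(n)[:,:,::-1] for n in ("wrist","side","scene")]
w=cv2.resize(img[0],(400,300)); s=cv2.resize(img[1][150:300,130:330],(400,300),interpolation=cv2.INTER_CUBIC); c=cv2.resize(img[2][230:380,350:550],(400,300),interpolation=cv2.INTER_CUBIC)
cv2.imwrite("pics/w3.png",np.vstack([np.hstack([w,s]),np.hstack([c,c*0])])); cv2.imwrite("pics/wr3.png",img[0])
```

```text
(no output)
```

View pics/w3.png

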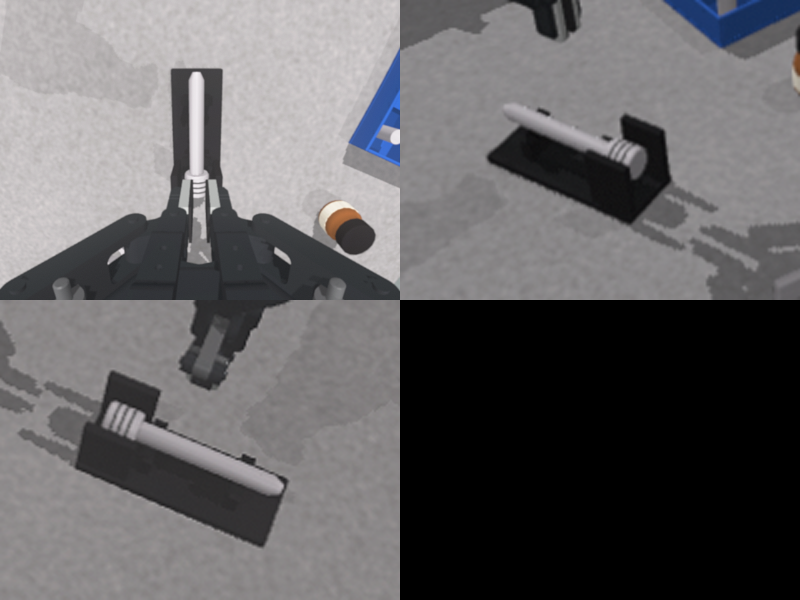

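The pin is still in its cradle, unmoved, and the jaws closed above or beside it. I'll check where the fingertips really are against the stated TCP.

Run:
```python
from h import *
from scipy.spatial.transform import Rotation as R
s=env.state(); q=s["tcp_rot"]; r=R.from_quat([q[1],q[2],q[3],q[0]]); print(s["position"],s["gripper_width"])
W=Cam("wrist"); img=cv2.imread("pics/wr3.png")
for x in (-11,0,11):
    for z in (-19,-8,0,11):
        u=W.proj(s["position"]+r.apply(np.array([x,0,z])/1e3))[0]
        cv2.circle(img,tuple(int(v) for v in u.round()),1,(0,255,0) if z==11 else (0,0,255) if z==0 else (255,0,255),-1)
a=np.array((.5089,.2340,.04)); d=np.array((-.3727,.928,0))
for k in (110,76,0): 
    u=W.proj(a-k*d/1e3)[0]; cv2.drawMarker(img,tuple(int(v) for v in u.round()),(255,128,0),0,8)
cv2.imwrite("pics/w4.png",cv2.resize(img[80:380,220:420],None,fx=3,fy=3,interpolation=cv2.INTER_CUBIC)[300:])
```

```text
[0.53454178 0.16327489 0.13352883] 0.007878032327655009
```

View pics/w4.png

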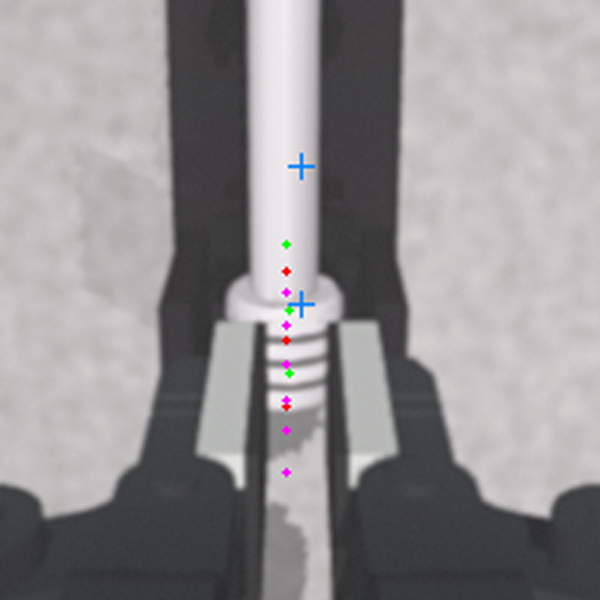

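Run:
```python
from h import *
p=np.array([.5351,.1634,.1345])
S,D=Cam("scene"),Cam("side")
for dz in (-11,8,19,30): print(dz,(S.proj(p+[0,0,dz/1e3])[0]-[350,230])*2+[0,300],(D.proj(p+[0,0,dz/1e3])[0]-[130,150])*2+[400,0])
# triangulate observed fingertip
A,B=[(452.5,271.5)],[(212.,170.)]
un=lambda c,u:cv2.undistortPoints(np.array(u).reshape(-1,1,2),c.K,c.d)[:,0].T
X=cv2.triangulatePoints(S.T[:3],D.T[:3],un(S,A),un(D,B)); print((X[:3]/X[3]).ravel())
a=cv2.imread("pics/w3.png"); cv2.imwrite("pics/w5.png",np.hstack([cv2.resize(a[300:420,150:290],None,fx=3,fy=3),cv2.resize(a[0:120,480:600],None,fx=3,fy=3)]))
```

```text
-11 [196.55102134 391.12524053] [565.17541659  56.03423796]
8 [201.79756724 376.50867244] [561.34501928  36.05918747]
19 [204.92868237 367.77886687] [559.06698845  24.19297458]
30 [208.13131795 358.84446107] [556.74289373  12.09708682]
[0.53591553 0.1658916  0.13734025]
```

View pics/w5.png

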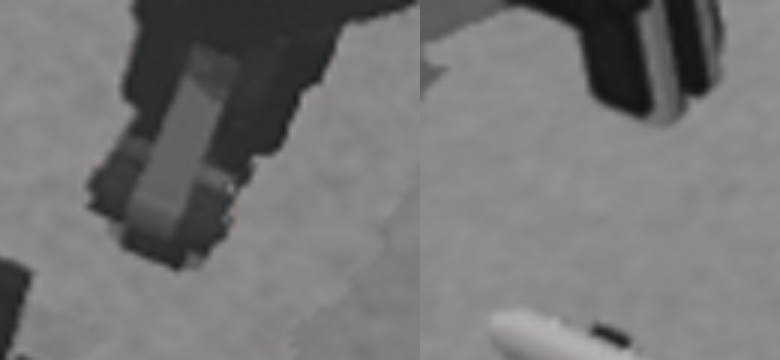

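The views suggest the fingertips stand several mm higher than nominal, and the pin sits about 2.5 mm to tool −y. I'll re-open, shift, and feel for the cradle base with a guarded descent to get the true tip height.

Call:
{"op": "send_rows", "data": {"series": [{"delta_pos":[0,-2,0],"turn":0,"fingers":44},{"delta_pos":[0,-2,10],"turn":0,"fingers":44},{"delta_pos":[0,-2,30],"turn":0,"fingers":44},{"delta_pos":[0,-2,55],"turn":0,"fingers":44},{"delta_pos":[0,-2,80],"turn":0,"fingers":44},{"delta_pos":[0,-2,95],"turn":0,"fingers":44},{"delta_pos":[0,-2,105],"turn":0,"fingers":44},{"delta_pos":[0,-2,105],"turn":0,"fingers":44}], "grip_force": 80}}

```text
time_s: 5.63
position: [0.5314, 0.1624, 0.0271]
tcp_rot: [-0.002, 0.56, 0.829, -0.002]
force: [-0.7, 0.6, -0.3]
gripper_width: 0.044
grasp_force: 0.0
```

Call:
{"op": "send_rows", "data": {"series": [{"delta_pos":[0,0,2],"turn":0,"fingers":44},{"delta_pos":[0,0,4],"turn":0,"fingers":44},{"delta_pos":[0,0,4],"turn":0,"fingers":44}]}}

```text
time_s: 5.88
position: [0.5346, 0.1628, 0.0272]
tcp_rot: [0.001, 0.56, 0.829, 0.001]
force: [1.7, -0.0, 1.1]
gripper_width: 0.0441
grasp_force: 0.0
```

Call:
{"op": "send_rows", "data": {"series": [{"delta_pos":[0,0,2],"turn":0,"fingers":44},{"delta_pos":[0,0,4],"turn":0,"fingers":44},{"delta_pos":[0,0,4],"turn":0,"fingers":44}]}}

```text
time_s: 6.13
position: [0.5339, 0.1627, 0.0225]
tcp_rot: [0.0, 0.56, 0.829, 0.0]
force: [-0.0, -0.7, -0.3]
gripper_width: 0.0442
grasp_force: 0.0
```

Run:
```python
from h import *
Z=[];P=[]
cv2.imwrite("pics/w6.png",env.grab_frame("wrist")[:,:,::-1])
for i in range(5):
    s=env.state(); P.append(s["position"]); Z.append(s["force"]); env.grab_frame("wrist")
print(np.round(P,4),np.round(Z,1))
```

```text
[[0.5338 0.1627 0.0225]
 [0.5339 0.1627 0.0225]
 [0.5339 0.1627 0.0226]
 [0.5339 0.1627 0.0225]
 [0.5339 0.1627 0.0225]] [[ 0.1 -0.1  0.9]
 [-0.8  0.3  0.1]
 [-0.4 -0.2  0.1]
 [-0.1 -0.1 -0.4]
 [ 0.4  0.4 -0.1]]
```

View pics/w6.png

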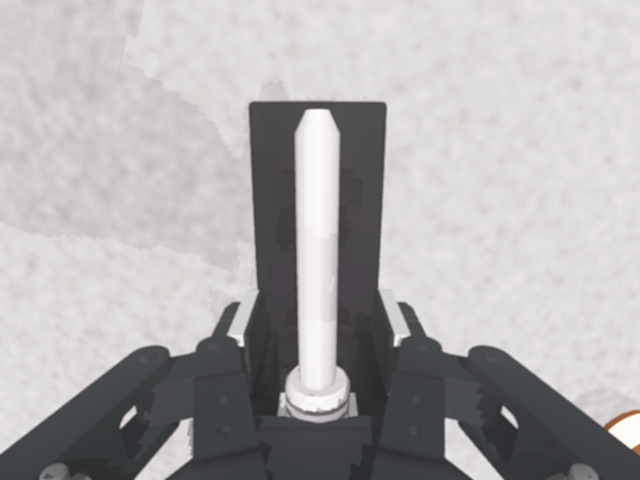

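The pin now lies centred between the jaws (shank u≈317, jaws 258–378). The visible finger ends are at v≈290 and the shoulder at v≈385. There is no contact yet, so I'll compute the fingertip position from the known 44 mm opening.

Run:
```python
from h import *
W=Cam("wrist")
C=-W.T[:3,:3].T@W.T[:3,3]
def ray(u):
    n=cv2.undistortPoints(np.array([u],float).reshape(-1,1,2),W.K,W.d)[0,0]; return np.r_[n,1]@W.T[:3,:3]
def sep(a,b,w):
    A,B=ray(a),ray(b); k=w/np.linalg.norm(A-B); return C+k*(A+B)/2
print("cam",C)
g=sep((258.5,290),(378,290),.0441); print("finger edge",g)
print("shank",sep((295,200),(339.5,200),.016),sep((299,370),(337,370),.016))
a,b=W.onz([(317.5,109),(318,386)],.04);print("pin",a,b,np.linalg.norm(a-b)); d=(a-b)/np.linalg.norm(a-b)
s=env.state(); print("TCP along pin from shoulder",(s["position"]-b)@d,"lat",np.cross(d,s["position"]-b)[2],"edge along",(g-b)@d)
```

```text
cam [0.50768117 0.23122549 0.17777869]
finger edge [0.52990613 0.17609924 0.04983571]
shank [0.51749663 0.20603406 0.04343115] [0.54484848 0.13863375 0.04249082]
pin [0.50587228 0.23523992 0.04      ] [0.54863243 0.12920826 0.04      ] 0.11432909604605411
TCP along pin from shoulder 0.03656248525184533 lat 0.001129645743434618 edge along 0.05049166906779644
```

The tip edges are at about z = 0.047 with TCP at 0.0225, so the tips stand well behind the nominal point. That explains the slip. I'll go lower, guarded.

Call:
{"op": "send_rows", "data": {"series": [{"delta_pos":[-1,0,2],"turn":0,"fingers":44},{"delta_pos":[-3,0,4],"turn":0,"fingers":44},{"delta_pos":[-3,0,6],"turn":0,"fingers":44},{"delta_pos":[-3,0,6],"turn":0,"fingers":44}]}}

```text
time_s: 6.77
position: [0.5346, 0.1597, 0.0158]
tcp_rot: [-0.0, 0.56, 0.829, -0.0]
force: [0.3, -0.1, -0.1]
gripper_width: 0.044
grasp_force: 0.0
```

Call:
{"op": "send_rows", "data": {"series": [{"delta_pos":[0,0,2],"turn":0,"fingers":44},{"delta_pos":[0,0,4],"turn":0,"fingers":44},{"delta_pos":[0,0,4],"turn":0,"fingers":44}]}}

```text
time_s: 7.02
position: [0.5346, 0.1599, 0.0119]
tcp_rot: [-0.0, 0.56, 0.829, -0.0]
force: [-0.1, 0.7, 0.0]
gripper_width: 0.0437
grasp_force: 0.0
```

Call:
{"op": "send_rows", "data": {"series": [{"delta_pos":[0,0,2],"turn":0,"fingers":44},{"delta_pos":[0,0,3],"turn":0,"fingers":44},{"delta_pos":[0,0,3],"turn":0,"fingers":44}]}}

```text
time_s: 7.27
position: [0.5348, 0.1599, 0.0091]
tcp_rot: [-0.0, 0.56, 0.829, -0.0]
force: [-0.4, 0.0, -0.5]
gripper_width: 0.0439
grasp_force: 0.0
```

TCP is at 0.009 with no contact, which confirms the tips are shorter than stated. Closing now.

Call:
{"op": "send_rows", "data": {"series": [{"delta_pos":[0,0,0],"turn":0,"fingers":28},{"delta_pos":[0,0,0],"turn":0,"fingers":20},{"delta_pos":[0,0,0],"turn":0,"fingers":14},{"delta_pos":[0,0,0],"turn":0,"fingers":8},{"delta_pos":[0,0,0],"turn":0,"fingers":6},{"delta_pos":[0,0,0],"turn":0,"fingers":6},{"delta_pos":[0,0,0],"turn":0,"fingers":6}], "grip_force": 80}}

```text
time_s: 7.85
position: [0.5345, 0.1597, 0.0096]
tcp_rot: [-0.0, 0.56, 0.829, -0.001]
force: [-4.7, -2.3, 5.8]
gripper_width: 0.0138
grasp_force: 78.1
```

Call:
{"op": "send_rows", "data": {"series": [{"delta_pos":[0,0,0],"turn":0,"fingers":40},{"delta_pos":[0,0,0],"turn":0,"fingers":40},{"delta_pos":[0,0,2],"turn":0,"fingers":40},{"delta_pos":[0,0,4],"turn":0,"fingers":40},{"delta_pos":[0,0,4],"turn":0,"fingers":40},{"delta_pos":[0,0,4],"turn":0,"fingers":40}]}}

```text
time_s: 8.35
position: [0.5348, 0.1599, 0.0051]
tcp_rot: [-0.0, 0.56, 0.829, -0.0]
force: [-0.5, 0.5, -0.1]
gripper_width: 0.0399
grasp_force: 0.0
```

Run:
```python
from h import *
W=Cam("wrist"); img=env.grab_frame("wrist"); cv2.imwrite("pics/w7.png",img[:,:,::-1])
s=env.state(); print(s["position"],s["gripper_width"],np.round(s["force"],1))
g=img.mean(2)
print("mean rgb row profile around shank, v=330:",[int(x) for x in g[330,200:440:6]])
print("finger column u=248 v=230..360:",[int(x) for x in g[230:360:6,248]])
# bright shank segments per row
for v in (130,200,270,300,330):
    r=np.where(g[v,285:355]>150)[0]; print(v,285+r.min(),285+r.max()) if len(r) else None
```

```text
[0.53489446 0.15988078 0.00517   ] 0.04008924261838331 [ 0.9  0.5 -0. ]
mean rgb row profile around shank, v=330: [225, 207, 203, 200, 76, 77, 206, 211, 212, 69, 58, 61, 60, 68, 66, 66, 180, 230, 242, 243, 240, 226, 210, 170, 67, 62, 61, 60, 61, 59, 62, 127, 211, 211, 84, 77, 78, 222, 224, 223]
finger column u=248 v=230..360: [89, 102, 133, 139, 157, 190, 196, 197, 204, 209, 210, 211, 211, 212, 211, 211, 212, 209, 238, 237, 55, 57]
130 292 342
200 293 341
270 295 339
300 295 339
330 296 338
```

Call:
{"op": "send_rows", "data": {"series": [{"delta_pos":[0,0,0],"turn":0,"fingers":28},{"delta_pos":[0,0,0],"turn":0,"fingers":20},{"delta_pos":[0,0,0],"turn":0,"fingers":14},{"delta_pos":[0,0,0],"turn":0,"fingers":8},{"delta_pos":[0,0,0],"turn":0,"fingers":6},{"delta_pos":[0,0,0],"turn":0,"fingers":6},{"delta_pos":[0,0,0],"turn":0,"fingers":6}], "grip_force": 80}}

```text
time_s: 8.98
position: [0.5345, 0.1597, 0.0055]
tcp_rot: [-0.0, 0.56, 0.829, -0.001]
force: [-5.3, -1.4, 4.8]
gripper_width: 0.0139
grasp_force: 78.0
```

Call:
{"op": "send_rows", "data": {"series": [{"delta_pos":[0,0,-1],"turn":0,"fingers":6},{"delta_pos":[0,0,-3],"turn":0,"fingers":6},{"delta_pos":[0,0,-5],"turn":0,"fingers":6},{"delta_pos":[0,0,-5],"turn":0,"fingers":6},{"delta_pos":[0,0,-5],"turn":0,"fingers":6}]}}

```text
time_s: 9.4
position: [0.5351, 0.1599, 0.0103]
tcp_rot: [0.0, 0.56, 0.829, 0.0]
force: [-0.6, 1.0, -3.5]
gripper_width: 0.0139
grasp_force: 77.9
```

The pin is held: −3.5 N, about its weight, with width steady. Lifting.

Call:
{"op": "send_rows", "data": {"series": [{"delta_pos":[0,0,-8],"turn":0,"fingers":4},{"delta_pos":[0,0,-25],"turn":0,"fingers":4},{"delta_pos":[0,0,-50],"turn":0,"fingers":4},{"delta_pos":[0,0,-78],"turn":0,"fingers":4},{"delta_pos":[0,0,-105],"turn":0,"fingers":4},{"delta_pos":[0,0,-120],"turn":0,"fingers":4},{"delta_pos":[0,0,-125],"turn":0,"fingers":4},{"delta_pos":[0,0,-125],"turn":0,"fingers":4}], "grip_force": 100}}

```text
time_s: 10.07
position: [0.536, 0.16, 0.1373]
tcp_rot: [0.001, 0.56, 0.829, 0.001]
force: [-0.4, -0.9, -3.9]
gripper_width: 0.0131
grasp_force: 97.8
```

Run:
```python
from h import *
img=env.grab_frame("wrist"); W=Cam("wrist"); g=img.mean(2); cv2.imwrite("pics/w8.png",img[:,:,::-1])
s=env.state(); print(s["position"],s["gripper_width"],np.round(s["force"],1),np.round(s["ft_torque"],3))
for v in range(60,420,20):
    r=np.where(g[v,285:355]>170)[0]; print(v,285+r.min() if len(r) else 0,285+r.max() if len(r) else 0,end="; ")
print([int(x) for x in g[60:420:8,318]])
go(.47,-.42,.135,1.41)
```

```text
[0.53489613 0.15988425 0.13545984] 0.013236021680126933 [-0.1 -0.6 -4.1] [-0.009  0.018 -0.005]
60 285 354; 80 285 354; 100 285 354; 120 297 340; 140 296 342; 160 296 341; 180 296 341; 200 297 340; 220 297 340; 240 297 339; 260 298 354; 280 298 336; 300 285 353; 320 285 354; 340 290 333; 360 301 332; 380 301 332; 400 293 326; [191, 188, 184, 182, 185, 236, 234, 232, 228, 230, 231, 230, 231, 230, 230, 230, 231, 231, 230, 230, 229, 228, 229, 229, 219, 219, 219, 218, 219, 218, 218, 218, 217, 218, 216, 217, 216, 215, 226, 226, 225, 224, 224, 222, 143]
t 10.12 pos [0.5349 0.1599 0.1355] yaw 1.9538 shift [-5.136e+02 -2.769e+02  4.000e-01] turn 0.5438
```

Call:
{"op": "send_rows", "data": {"series": [{"delta_pos":[-10,-5,0],"turn":0.03,"fingers":4},{"delta_pos":[-36,-20,0],"turn":0.1,"fingers":4},{"delta_pos":[-68,-37,0],"turn":0.18,"fingers":4},{"delta_pos":[-100,-54,0],"turn":0.26,"fingers":4},{"delta_pos":[-132,-71,0],"turn":0.34,"fingers":4},{"delta_pos":[-164,-88,0],"turn":0.42,"fingers":4},{"delta_pos":[-196,-106,0],"turn":0.5,"fingers":4},{"delta_pos":[-226,-122,0],"turn":0.54,"fingers":4}]}}

```text
time_s: 10.78
position: [0.5042, -0.0973, 0.1334]
tcp_rot: [-0.001, 0.762, 0.648, -0.001]
force: [0.8, 0.8, -4.8]
gripper_width: 0.0133
grasp_force: 97.9
```

```bash
python3 -c "
from h import *
go(.4634,-.3931,.12,1.411)"
```

```text
t 10.78 pos [ 0.5042 -0.0973  0.1334] yaw 1.4087 shift [-298.5    7.6   13.3] turn -0.0023
```

Call:
{"op": "send_rows", "data": {"series": [{"delta_pos":[-37,1,0],"turn":0,"fingers":4},{"delta_pos":[-76,2,0],"turn":0,"fingers":4},{"delta_pos":[-115,3,0],"turn":0,"fingers":4},{"delta_pos":[-154,4,0],"turn":0,"fingers":4},{"delta_pos":[-193,5,0],"turn":0,"fingers":4},{"delta_pos":[-232,6,0],"turn":0,"fingers":4},{"delta_pos":[-265,7,0],"turn":0,"fingers":4},{"delta_pos":[-285,8,5],"turn":0,"fingers":4}]}}

```text
time_s: 11.45
position: [0.4677, -0.3818, 0.1294]
tcp_rot: [-0.0, 0.762, 0.648, -0.0]
force: [1.4, -0.1, -3.9]
gripper_width: 0.0136
grasp_force: 97.9
```

Call:
{"op": "send_rows", "data": {"series": [{"delta_pos":[0,0,0],"turn":0,"fingers":4},{"delta_pos":[0,0,0],"turn":0,"fingers":4},{"delta_pos":[0,0,0],"turn":0,"fingers":4}]}}

```text
time_s: 11.7
position: [0.4686, -0.377, 0.1286]
tcp_rot: [-0.002, 0.761, 0.649, 0.0]
force: [0.6, 0.6, -2.5]
gripper_width: 0.0132
grasp_force: 98.0
```

Run:
```python
from h import *
go(.4634,-.3931,.12,1.411)
from scipy.spatial.transform import Rotation as R
s=env.state(); q=s["tcp_rot"]; r=R.from_quat([q[1],q[2],q[3],q[0]])
for n in ("scene","side"):
    C=Cam(n); im=env.grab_frame(n)[:,:,::-1]; cv2.imwrite(f"pics/{n}9.png",im)
    bg=cv2.imread(f"pics/{n}0.png"); 
    P=C.proj(s["position"]+r.apply(np.array([(-34,0,-34),(76,0,-34),(0,0,-34)])/1e3)); print(n,"expected shoulder,tip,grip",P.round(1).tolist())
    # ascii patch: bright pixels = pin
    g=im.astype(float).mean(2); x0,y0=P.min(0).astype(int)-25; x1,y1=P.max(0).astype(int)+25
    x0,y0=max(x0,0),max(y0,0); y1=min(y1,480);x1=min(x1,640)
    print(x0,y0); 
    for y in range(y0,y1,3): print("".join(" .:-=+*#%@"[min(9,int(g[y,x]/22))] for x in range(x0,x1,2)))
```

```text
t 11.7 pos [ 0.4686 -0.377   0.1286] yaw 1.4131 shift [-16.8  -2.6   8.6] turn 0.0021
scene expected shoulder,tip,grip [[228.7, 28.3], [260.1, 63.1], [238.1, 38.6]]
203 3
+++:.............................++++++++
:---:...................:.......:++++++++
---::::.........................=--==*+++
-::::-++.......................--------=+
..::-::=+:...............:....:-----=====
....:-:::=.......-............--=--=----=
........--:......-...........-=-----=--==
::......:-:......-=.......::=----------==
:.::.............-.......=----=-==------=
..:::............=:.....--=--===-----=---
::.::::..........==...+.:-=-----=-==---=-
:::..::::.......=:**=.+::-==----------=--
.::::..:::::....+-=+*++-.=---==-==-=--===
.::::::..:::....=+-+**#=.--=--===-==-====
:.:::::::..::...=+-=+**#*:.-==---=-=====+
::..:::::::.:...-=.:==+*##...====--=====+
::--:.:-:::::.:.--.::-=+**#:.:=---=====++
------...::::::.:::...-=+**#*.--=-===--*+
.:-----:.:::::::........=+**##=-----==-++
:.::--::::.::............==+*#*-===----++
:::.::::::............:--=-=+*+====---==-
:::--.::...........:---=-----=+===--=====
:::--
[... 1882 characters left out ...]
.......
::::------::.:-+=-=+====+=:...................................
:-------::::...=+=+=+==+=:...................................-
------::::::::-=======+=:.............................:-=**###
------::::::-++=====+=-::=...........................*########
---:::=-::-++=++===+-::::::::.......................*#########
:::-==++--==++=+=+-::::::::::::..............#%:.::*##########
:=++=++++-===++==::::--:.::::::::............-*+*#%###########
+=====++==-====::::..---:::::::::.........-:..=+##############
===========-=:::::....---::::::........:=**+:-+*##############
============-::........:...............=++++=+*###############
***==========:........................:+++++++*###############
```

The pin is visible in both views where expected: the tip is near scene (262,63) and side (398,398). I'll lower to hole height in front of the mouth, then measure pin and hole in the same images.

Call:
{"op": "send_rows", "data": {"series": [{"delta_pos":[-5,-1,15],"turn":0,"fingers":4},{"delta_pos":[-10,-2.5,40],"turn":0,"fingers":4},{"delta_pos":[-10,-2.5,65],"turn":0,"fingers":4},{"delta_pos":[-10,-2.5,88],"turn":0,"fingers":4},{"delta_pos":[-10,-2.5,100],"turn":0,"fingers":4},{"delta_pos":[-10,-2.5,103],"turn":0,"fingers":4},{"delta_pos":[-10,-2.5,103],"turn":0,"fingers":4},{"delta_pos":[-10,-2.5,103],"turn":0,"fingers":4}]}}

```text
time_s: 12.47
position: [0.4665, -0.3881, 0.0288]
tcp_rot: [0.001, 0.76, 0.65, -0.0]
force: [2.2, -0.2, -2.6]
gripper_width: 0.0135
grasp_force: 98.0
```

```bash
cat > m.py <<'E'
from h import *
from scipy.spatial.transform import Rotation as R
s=env.state(); q=s["tcp_rot"]; r=R.from_quat([q[1],q[2],q[3],q[0]]); print(s["time_s"],np.round(s["position"],4),"F",np.round(s["force"],1))
import sys; tag=sys.argv[1]
for n in ("scene","side"):
    C=Cam(n); im=env.grab_frame(n)[:,:,::-1]; cv2.imwrite(f"pics/{n}{tag}.png",im)
    P=C.proj(s["position"]+r.apply(np.array([(-34,0,-34),(76,0,-34)])/1e3)); print(n,"exp shoulder,tip",P.round(1).tolist())
    M=C.proj(place([.4889,-.2352,1.4107],np.array([(-44,0,60)])/1e3)); print("  exp mouth",M.round(1).tolist())
    g=im.astype(float).mean(2); x0,y0=np.vstack([P[1],M]).min(0).astype(int)-22; x1,y1=np.vstack([P[1],M]).max(0).astype(int)+22
    x0,y0=max(x0,0),max(y0,0); y1=min(y1,480);x1=min(x1,640); print(x0,y0)
    for y in range(y0,y1,2): print("%3d "%y+"".join(" .:-=+*#%@"[min(9,int(g[y,x]/22))] for x in range(x0,x1)))
E
python3 m.py 10
```

```text
12.4667 [ 0.4665 -0.3881  0.0288] F [ 2.2 -0.2 -2.6]
scene exp shoulder,tip [[232.3, 69.5], [261.5, 103.8]]
  exp mouth [[272.2, 116.0]]
239 81
 81 ++:+++****++=.:--===========---=-=---------------------
 83 ++:==+**###*+.:-----=-======---------------------------
 85 ++=-==++**###+-----------========----------------------
 87 ++-:-==++***###+------===========----------------------
 89 =--:*=-==++**###*=--=-==---=---------------------------
 91 =--:+++===++***###+------------------------------------
 93 -==++++++===++***###+----------------------------------
 95 +++++++++++===+***####+++++----------------------------
 97 ++++++++++++===++***###*+++++++++===-------------------
 99 ++++++++++++++===++***###*+++++++++++++==--------------
101 +++++++++++++++===++***###*++++++++++++++++++=====-====
103 +++++++++++++++++===++*###*+++++++++++++++++=-=+++++===
105 +++++++++++++++++++===+++++++++++++++++==------=+++++++
107 +++++++++++++++++++++++=++++++++++==-------==----=+++++
109 =+++++++++++++++++++++++++++++==-----------------+*++++
111 =-==++++++++++++++++++++++=----------------------=++
[... 2427 characters left out ...]
--------------------
459 +=-:::::-------------------------------------------------------
461 %*===----------------------------------------------------------
463 @#+====-------------::::---------------------------------------
465 %*---====-------::::::-======----------------------------------
467 =---======---::::::-=============------------------------------
469 -======--::::::-====================---------------------------
471 ===---::::::-==========================------------------------
473 --::::::--=================================--------------------
475 ::::--=======================================+++---------------
477 :-============================================+###+=-----------
```

Run:
```python
from h import *
s=env.state(); print(np.round(s["position"],4),np.round(s["force"],1))
W=Cam("wrist"); im=env.grab_frame("wrist"); cv2.imwrite("pics/w11.png",im[:,:,::-1]); g=im.astype(float).mean(2)
L=W.proj(place([.4889,-.2352,1.4107],np.array([(-44,-25,80),(-44,25,80),(-32,25,80),(-32,-25,80),(-44,0,60)])/1e3)); print("lug",L.round(1).tolist())
go(.4819,-.2786,.0255,1.411)
for y in range(0,330,8): print("%3d "%y+"".join(" .:-=+*#%@"[min(9,int(g[y,x]/25.5))] for x in range(180,460,2)))
```

```text
[ 0.4667 -0.3886  0.0294] [ 0.2  0.  -2.7]
lug [[405.4, -29.4], [202.2, -29.3], [200.0, -82.0], [407.3, -82.3], [305.9, -5.3]]
t 12.62 pos [ 0.4666 -0.3885  0.0293] yaw 1.414 shift [111.   -2.    3.5] turn 0.003
  0 ###################*=======-:::::::::::::::::::::::::::::::--===================-::::::::::::::::::::::::::::--------++++++++++++####%%#####
  8 ********##******###*==========-:::::::::::::::::::::::::::::::::::::::::::::::::::::::::::::::::::::::::::----------=++++###################
 16 ********###########*+===+**#*+==-:::::::::::::::::::::::::::::::::::::::::::::::::::::::::::::::::::::::---====-----=++++*##################
 24 *****###############+#@@@@@@@@@@%+=-:::::::::::::::::::::::::::::::::::::::::::::::::::::::::::::::::--=*#########*-=+++++*#################
 32 ****#***************+%@@@@@@@@@@@#=+++====------------------------------------------------------------+*#######*#**==++++++#################
 40 ####################*=+#@@@@@@@*==-=++++=--------------------------------------------------------------=+*######*=--+++++++*################
 48 ##############
[... 4501 characters left out ...]
++++++++=====********##################%%%%@@@@@@@@%%%%###**+===+##*++++++++++##########################################
304 ===++++++++++++++++++++++++=========+**#***+:::::::+##*##**%%%%%%@@%%%@%%%%###**=++**##*=::::::-++*#########################################
312 ++++=++++++++++++++++++++++++======++==+**=:::::::+##*#*#*:+%%%%%%%%%%%%%###***+:=####*#*-::::::-=*#########################################
320 ++++====++++++++++++++===================::::::::=**#***#=::*%%%%@@%%%%%%###**+-::*###**#*::::::::=****#####################################
328 ++++++++++++++++++++++++================::::::::-+***#***:::+**#%@%%%%%%####**+-::=*#*****+::::::::=++++++##################################
```

Run:
```python
from h import *
S=Cam("scene")
fx=[.4877,-.2337,1.4127]; m=place(fx,np.array([(-44,0,60),(-54,0,60),(-44,1,60),(-44,0,61)])/1e3); P=S.proj(m); print(P)
g=cv2.imread("pics/scene10.png").astype(float).mean(2)
d=P[0]-P[1]; d/=np.linalg.norm(d); n=np.array([-d[1],d[0]])  # image normal
print("per mm lateral(+y fixture)",(P[2]-P[0])@n,"per mm z",(P[3]-P[0])@n)
# profile of the pin across its axis, averaged along the shank, relative to line through mouth
t=np.arange(-12,12,.5)
prof=np.mean([cv2.remap(g.astype(np.float32),*[(P[0]-k*d+t[:,None]*n).astype(np.float32)[:,i] for i in (0,1)],cv2.INTER_LINEAR).ravel() for k in np.arange(20,38,1)],0)
print(list(zip(t.tolist(),prof.round().astype(int).tolist())))
W=cv2.imread("pics/w11.png").astype(float).mean(2)
for a,b in ((210,255),(370,420)):
    sub=W[16:46,a:b]; th=170 if a<300 else 158
    ys,xs=np.where(sub>th); print("bolt",xs.mean()+a,ys.mean()+16,len(xs))
for v in (14,18,22,26): 
    r=np.gradient(cv2.GaussianBlur(W,(5,5),0)[v,225:400]); print(v,225+r[:40].argmin(),225+100+r[100:].argmax())
```

```text
[[273.18959537 116.13840337]
 [270.3319522  112.77396476]
 [273.67613024 115.91923591]
 [273.15725566 115.72911157]]
per mm lateral(+y fixture) -0.5127079181085934 per mm z -0.24031394686754945
[(-12.0, 86), (-11.5, 86), (-11.0, 86), (-10.5, 85), (-10.0, 84), (-9.5, 83), (-9.0, 83), (-8.5, 83), (-8.0, 85), (-7.5, 87), (-7.0, 87), (-6.5, 88), (-6.0, 89), (-5.5, 89), (-5.0, 93), (-4.5, 109), (-4.0, 132), (-3.5, 151), (-3.0, 159), (-2.5, 160), (-2.0, 160), (-1.5, 157), (-1.0, 153), (-0.5, 148), (0.0, 142), (0.5, 137), (1.0, 131), (1.5, 124), (2.0, 116), (2.5, 108), (3.0, 100), (3.5, 95), (4.0, 95), (4.5, 103), (5.0, 114), (5.5, 120), (6.0, 121), (6.5, 121), (7.0, 121), (7.5, 121), (8.0, 121), (8.5, 122), (9.0, 122), (9.5, 122), (10.0, 123), (10.5, 124), (11.0, 124), (11.5, 124)]
bolt 227.03464755077658 29.986857825567505 837
bolt 397.27536231884056 30.01656314699793 483
14 243 388
18 240 391
22 244 388
26 245 385
```

Pin and hole agree in both views: I need about −1.5 mm in tool y and 3.3 mm down, with yaw already parallel. I'll approach, then enter slowly while watching force.

Call:
{"op": "send_rows", "data": {"series": [{"delta_pos":[5,-1,2],"turn":0,"fingers":4},{"delta_pos":[15,-1.5,3.3],"turn":0,"fingers":4},{"delta_pos":[24,-1.5,3.3],"turn":0,"fingers":4},{"delta_pos":[29,-1.5,3.3],"turn":0,"fingers":4},{"delta_pos":[29,-1.5,3.3],"turn":0,"fingers":4},{"delta_pos":[29,-1.5,3.3],"turn":0,"fingers":4}]}}

```text
time_s: 13.12
position: [0.4688, -0.3581, 0.0241]
tcp_rot: [0.0, 0.76, 0.65, -0.0]
force: [0.3, 0.3, -3.9]
gripper_width: 0.0135
grasp_force: 98.0
```

Call:
{"op": "send_rows", "data": {"series": [{"delta_pos":[3,0,0],"turn":0,"fingers":4},{"delta_pos":[6,0,0],"turn":0,"fingers":4},{"delta_pos":[9,0,0],"turn":0,"fingers":4},{"delta_pos":[12,0,0],"turn":0,"fingers":4},{"delta_pos":[12,0,0],"turn":0,"fingers":4},{"delta_pos":[12,0,0],"turn":0,"fingers":4}]}}

```text
time_s: 13.62
position: [0.471, -0.3467, 0.0244]
tcp_rot: [0.0, 0.76, 0.649, 0.0]
force: [2.5, 0.9, -2.5]
gripper_width: 0.0134
grasp_force: 98.2
```

```bash
cat > st.py <<'E'
from h import *
F=[];T=[]
for i in range(4):
    s=env.state(); F.append(s["force"]); T.append(s["ft_torque"]); env.grab_frame("wrist")
c,n=np.cos(1.411),np.sin(1.411); f=np.mean(F,0)
print("F along-in %.1f  left %.1f  up %.1f"%(f[0]*c+f[1]*n,-f[0]*n+f[1]*c,f[2]),"T",np.round(np.mean(T,0),2)); go(.4819,-.2786,.0255,1.411)
E
python3 st.py
```

```text
F along-in 1.7  left -1.9  up -2.2 T [ 0.28 -0.38 -0.15]
t 13.82 pos [ 0.4708 -0.3467  0.0242] yaw 1.4134 shift [69.   0.3 -1.3] turn 0.0024
```

Call:
{"op": "send_rows", "data": {"series": [{"delta_pos":[2,0.4,-0.5],"turn":0,"fingers":4},{"delta_pos":[5,0.4,-0.5],"turn":0,"fingers":4},{"delta_pos":[8,0.4,-0.5],"turn":0,"fingers":4},{"delta_pos":[11,0.4,-0.5],"turn":0,"fingers":4},{"delta_pos":[11,0.4,-0.5],"turn":0,"fingers":4},{"delta_pos":[11,0.4,-0.5],"turn":0,"fingers":4}]}}

```text
time_s: 14.32
position: [0.4728, -0.3355, 0.0246]
tcp_rot: [-0.0, 0.76, 0.65, 0.0]
force: [2.5, 0.2, -1.7]
gripper_width: 0.0136
grasp_force: 98.2
```

```bash
python3 st.py
```

```text
F along-in 1.3  left -2.1  up -1.9 T [ 0.27 -0.42 -0.15]
t 14.52 pos [ 0.4727 -0.3357  0.0245] yaw 1.4137 shift [57.8  0.2 -1. ] turn 0.0027
```

Call:
{"op": "send_rows", "data": {"series": [{"delta_pos":[3,0.4,-0.6],"turn":0,"fingers":4},{"delta_pos":[6,0.4,-0.6],"turn":0,"fingers":4},{"delta_pos":[9,0.4,-0.6],"turn":0,"fingers":4},{"delta_pos":[12,0.4,-0.6],"turn":0,"fingers":4},{"delta_pos":[15,0.4,-0.6],"turn":0,"fingers":4},{"delta_pos":[15,0.4,-0.6],"turn":0,"fingers":4},{"delta_pos":[15,0.4,-0.6],"turn":0,"fingers":4}]}}

```text
time_s: 15.1
position: [0.4752, -0.3207, 0.025]
tcp_rot: [-0.0, 0.76, 0.65, 0.0]
force: [0.4, 0.0, -3.5]
gripper_width: 0.0133
grasp_force: 98.1
```

```bash
python3 st.py
```

```text
F along-in 0.3  left -0.6  up -3.1 T [ 0.08 -0.14 -0.05]
t 15.3 pos [ 0.4752 -0.3212  0.0251] yaw 1.4138 shift [43.1 -0.1 -0.4] turn 0.0028
```

Call:
{"op": "send_rows", "data": {"series": [{"delta_pos":[3,0.1,-0.2],"turn":0,"fingers":4},{"delta_pos":[6,0.1,-0.2],"turn":0,"fingers":4},{"delta_pos":[9,0.1,-0.2],"turn":0,"fingers":4},{"delta_pos":[12,0.1,-0.2],"turn":0,"fingers":4},{"delta_pos":[15,0.1,-0.2],"turn":0,"fingers":4},{"delta_pos":[15,0.1,-0.2],"turn":0,"fingers":4},{"delta_pos":[15,0.1,-0.2],"turn":0,"fingers":4}]}}

```text
time_s: 15.88
position: [0.4782, -0.3065, 0.0257]
tcp_rot: [0.0, 0.76, 0.65, -0.0]
force: [-1.1, -2.0, 0.2]
gripper_width: 0.0131
grasp_force: 101.5
```

```bash
python3 st.py
```

```text
F along-in -1.3  left 0.1  up -0.1 T [-0.36  0.1  -0.  ]
t 16.08 pos [ 0.4781 -0.3068  0.0256] yaw 1.4136 shift [28.4 -0.6  0.1] turn 0.0026
```

Call:
{"op": "send_rows", "data": {"series": [{"delta_pos":[0,0,-0.5],"turn":0,"fingers":4},{"delta_pos":[3,0,-0.5],"turn":0,"fingers":4},{"delta_pos":[6,0,-0.5],"turn":0,"fingers":4},{"delta_pos":[9,0,-0.5],"turn":0,"fingers":4},{"delta_pos":[9,0,-0.5],"turn":0,"fingers":4},{"delta_pos":[9,0,-0.5],"turn":0,"fingers":4}]}}

```text
time_s: 16.58
position: [0.4795, -0.2976, 0.0262]
tcp_rot: [0.0, 0.76, 0.65, -0.0]
force: [0.3, -1.0, -0.5]
gripper_width: 0.0134
grasp_force: 99.5
```

```bash
python3 st.py
python3 - <<'E'
from h import *
# find pin knob / pads in the wrist view vs lug face: print coarse ascii
im=env.grab_frame("wrist"); g=im.astype(float).mean(2); cv2.imwrite("pics/w12.png",im[:,:,::-1])
W=Cam("wrist"); L=W.proj(place([.4883,-.2345,1.4107],np.array([(-44,-25,80),(-44,25,80),(-44,0,60),(-44,0,68)])/1e3)); print("lug",L.round(1).tolist())
for y in range(130,420,8): print("%3d "%y+"".join(" .:-=+*#%@"[min(9,int(g[y,x]/25.5))] for x in range(230,410,2)))
E
```

```text
F along-in -2.3  left -1.0  up 0.4 T [-0.31 -0.17 -0.06]
t 16.78 pos [ 0.4792 -0.2978  0.0261] yaw 1.414 shift [19.4 -0.3  0.6] turn 0.003
lug [[393.2, 312.1], [225.9, 311.7], [310.7, 284.6], [310.3, 294.7]]
130 ======#@@@@@@@@@@@@@@@@@@@@@@@@@@@@@@@@@@@@@@@@@@@@@@@@@@@@@@@@@@@@@@@@@@@@@@@@@@@@@@@@@@@
138 ======*@@@@@@@@@@@@@@@@@@@@@@@@@@@@@@@@@@@@@@@@@@@@@@@@@@@@@@@@@@@@@@@@@@@@@@@@@@@@@@@@@@%
146 ======*@@@@@@@@@@@@@@@@@@@@@@@@@@@@@@@@@@@@@@@@@@@@@@@@@@@@@@@@@@@@@@@@@@@@@@@@@@@@@@@@@@#
154 +=====+%@@@@@@@@@@@@@@@@@@@@@@@@@@@@@@@@@@@@@@@@@@@@@@@@@@@@@@@@@@@@@@@@@@@@@@@@@@@@@@@@%+
162 +======%@@@@@@@@@@@@@@@@@@@@@@@@@@@@@@@@@@@@@@@@@@@@@@@@@@@@@@@@@@@@@@@@@@@@@@@@@@@@@@@@%=
170 *======#@@@@@@@@@@@@@@@@@@@@@@@@@@@@@@@@@@@@@@@@@@@@@@@@@@@@@@@@@@@@@@@@@@@@@@@@@@@@@@@@*-
178 *======*@@@@@@@@@@@@@@@@@@@@@@@@@@@@@@@@@@@@@@@@@@@@@@@@@@@@@@@@@@@@@@@@@@@@@@@@@@@@@@@%=-
186 *+=====+@@@@@@@@@@@@@@@@@@@@@@@@@@@@@@@@@@@@@@@@@@@@@@@@@@@@@@@@@@@@@@@@@@@@@@@@@@@@@@@#-=
194 *+=====+%@@@@@@@@@@@@@@@@@@@@@@@@@@@@@@@@@@@@@@@@@@@@@@@@@@@@@@@@@@@@@@@@@@@@@@@@@@@@@@+-=
202 **==+===%@@@@@@@@@@@@@@@@@@@@@@@@
[... 1922 characters left out ...]
::::::::::::::::::.::::::::..::::::
370 ::::....:.:......................:.-++++*****+++++*++=:::::::::.........................::
378 :::::::::.:::::.:::::::::::.......:=+********++++++++=::::::.::::::::::::::::..:::.:::::::
386 :::::::..:..:::::.::::::.::....:-.:++********+++++++==-:-=:::.:::::::::.:::..:.:...:::.:..
394 :.::.::.::..:::::.:.:.:..:.....-===+++******+++++++=======:::.::::.:.::::.::::::..:.::....
402 :.....:..::..:......:.::::.....=+======================+++::...::::.:..:.:.:.:...:......:.
410 ....:.........:........:.:.....=++++******++++++++++++++++-......::.::..............:.....
418 ...............................:-=++***************+++=::::.:...:.....:...................
```

Tip is about 57 mm in (inside the bore), fingers just short of the lug and forces small. Releasing the pin to rest there, then rising and moving back over the knob.

Call:
{"op": "send_rows", "data": {"series": [{"delta_pos":[0,0,0],"turn":0,"fingers":16},{"delta_pos":[0,0,0],"turn":0,"fingers":18},{"delta_pos":[0,0,0],"turn":0,"fingers":22},{"delta_pos":[0,0,0],"turn":0,"fingers":35},{"delta_pos":[0,0,0],"turn":0,"fingers":50},{"delta_pos":[0,0,0],"turn":0,"fingers":56}]}}

```text
time_s: 17.33
position: [0.4791, -0.2974, 0.0258]
tcp_rot: [-0.0, 0.76, 0.649, -0.0]
force: [0.2, 0.3, 0.1]
gripper_width: 0.0555
grasp_force: 0.0
```

Call:
{"op": "send_rows", "data": {"series": [{"delta_pos":[0,0,-10],"turn":0,"fingers":56},{"delta_pos":[0,0,-25],"turn":0,"fingers":56},{"delta_pos":[0,0,-45],"turn":0,"fingers":56},{"delta_pos":[-10,0,-55],"turn":0,"fingers":56},{"delta_pos":[-28,0,-60],"turn":0,"fingers":56},{"delta_pos":[-48,0,-60],"turn":0,"fingers":56},{"delta_pos":[-48,0,-60],"turn":0,"fingers":56},{"delta_pos":[-48,0,-60],"turn":0,"fingers":56}]}}

```text
time_s: 18.0
position: [0.4715, -0.3462, 0.0864]
tcp_rot: [0.0, 0.761, 0.649, 0.0]
force: [0.7, 0.3, -0.3]
gripper_width: 0.0562
grasp_force: 0.0
```

```bash
python3 st.py
python3 - <<'E'
from h import *
im=env.grab_frame("wrist"); g=im.astype(float).mean(2); cv2.imwrite("pics/w13.png",im[:,:,::-1])
W=Cam("wrist"); f=[.4883,-.2345,1.4107]; L=W.proj(place(f,np.array([(-44,-25,80),(-44,25,80),(-44,0,60),(-98,0,58),(-124,0,57)])/1e3)); print("lugL,R,mouth,shoulder,knobend",L.round(1).tolist())
for y in range(120,440,8): print("%3d "%y+"".join(" .:-=+*#%@"[min(9,int(g[y,x]/25.5))] for x in range(220,420,2)))
E
```

```text
F along-in 0.2  left -0.3  up 0.1 T [-0.01 -0.    0.  ]
t 18.2 pos [ 0.4715 -0.3442  0.0855] yaw 1.4144 shift [66.3  0.1 60. ] turn 0.0034
lugL,R,mouth,shoulder,knobend [[373.2, 140.7], [252.3, 140.4], [313.4, 138.4], [313.5, 247.6], [313.6, 293.5]]
120 ******##########+===+++++++++++++++++++++++++++++++++++++++++++++++++++++++++++++=---++*############
128 *************##*+==++++++++++++++++++++++++++++++++++++++++++++++++++++++++++++++=--=+++*###########
136 #############***+#%@%++++++++++++++++++++++++++++++++++++++++++++++++++++++++++++***=++++++#########
144 ################*=+%@@%%*=-=====----====-=+************++++=-==---==========+*****=-=+++++++########
152 ##############***++++============---------+******#*****++++-------------------------=++++++#########
160 ####################+===========+++++++++++*****#******+++++++++++++++++++++++++++++++++++*#########
168 ##################**###+=====+++***#+++++++***%@@@@%%%##*++++++++++++++++++++++++++++++++*##########
176 ###################**************#######*+*%%%@@@@@%%###**+++++++++++++++++++++++++++++++###########
184 ######
[... 2649 characters left out ...]
++++++++++++++++++++++++++++++++++++++++++===++++###########*:::::::::
392 :::::::-+=+++=++++++++++++++++++++++++++++++++++++++++++++++++++=++++++++++++++++++++++++++=::::::::
400 ::::::::=+++++++++++++++++++++++++++++++++++++++++++++++++++++=======+++++++++++++++++++++=:::::::::
408 :::::::::-++++++++++++++++++++++++=============----::::....................:=++++++++++++=::::::::::
416 :::::::::::===--::::::....::::::..................................:::::::::::------=++++-:::::::::::
424 ::::::::::::................::::::::::::::::::::::::::::::::::::::::::::::::::::::::=+=:::::::::::::
432 ::::::::::::::............::.......:.::::.:::::::::::::::::::::::.::::::::::::::::::::::::::::::::::
```

The pin rests as expected: shank into the lug at v≈160, shoulder v≈244, knob end v≈294, centred at u≈318. Going down over the knob and gripping it.

Call:
{"op": "send_rows", "data": {"series": [{"delta_pos":[-4,0,12],"turn":0,"fingers":56},{"delta_pos":[-4,0,30],"turn":0,"fingers":56},{"delta_pos":[-4,0,48],"turn":0,"fingers":56},{"delta_pos":[-4,0,58],"turn":0,"fingers":56},{"delta_pos":[-4,0,60],"turn":0,"fingers":56},{"delta_pos":[-4,0,60],"turn":0,"fingers":56},{"delta_pos":[-4,0,60],"turn":0,"fingers":56}]}}

```text
time_s: 18.83
position: [0.4715, -0.3493, 0.0264]
tcp_rot: [0.0, 0.76, 0.65, 0.0]
force: [0.6, -0.0, 0.7]
gripper_width: 0.0559
grasp_force: 0.0
```

Call:
{"op": "send_rows", "data": {"series": [{"delta_pos":[0,0,0],"turn":0,"fingers":40},{"delta_pos":[0,0,0],"turn":0,"fingers":32},{"delta_pos":[0,0,0],"turn":0,"fingers":26},{"delta_pos":[0,0,0],"turn":0,"fingers":20},{"delta_pos":[0,0,0],"turn":0,"fingers":16},{"delta_pos":[0,0,0],"turn":0,"fingers":16},{"delta_pos":[0,0,0],"turn":0,"fingers":16}], "grip_force": 60}}

```text
time_s: 19.42
position: [0.4714, -0.3495, 0.0264]
tcp_rot: [0.001, 0.76, 0.649, 0.0]
force: [0.5, -1.6, 1.5]
gripper_width: 0.0254
grasp_force: 58.9
```

```bash
python3 st.py
```

```text
F along-in -1.6  left -1.1  up 1.5 T [-0.24 -0.14 -0.07]
t 19.62 pos [ 0.4714 -0.3494  0.0262] yaw 1.4136 shift [71.6 -0.7  0.6] turn 0.0026
```

Call:
{"op": "send_rows", "data": {"series": [{"delta_pos":[0,0,-1],"turn":0,"fingers":16},{"delta_pos":[0,0,-1.5],"turn":0,"fingers":16},{"delta_pos":[3,0,-1.5],"turn":0,"fingers":16},{"delta_pos":[6,0,-1.5],"turn":0,"fingers":16},{"delta_pos":[9,0,-1.5],"turn":0,"fingers":16},{"delta_pos":[9,0,-1.5],"turn":0,"fingers":16}]}}

```text
time_s: 20.12
position: [0.473, -0.3438, 0.0292]
tcp_rot: [0.004, 0.76, 0.65, -0.002]
force: [-2.8, -12.0, 2.4]
gripper_width: 0.0254
grasp_force: 59.4
```

```bash
python3 st.py
```

```text
F along-in -12.4  left 0.5  up 2.4 T [-2.02  0.45  0.04]
t 20.32 pos [ 0.473  -0.3438  0.0292] yaw 1.4148 shift [65.8 -1.3  3.2] turn 0.0038
```

Call:
{"op": "send_rows", "data": {"series": [{"delta_pos":[-4,0,0],"turn":0,"fingers":16},{"delta_pos":[-4,0,-1],"turn":0,"fingers":16},{"delta_pos":[-4,0,-2],"turn":0,"fingers":16},{"delta_pos":[-4,0,-2],"turn":0,"fingers":16},{"delta_pos":[-4,0,-2],"turn":0,"fingers":16}]}}

```text
time_s: 20.73
position: [0.472, -0.3443, 0.0294]
tcp_rot: [0.001, 0.76, 0.65, -0.0]
force: [0.4, -6.1, 0.3]
gripper_width: 0.0256
grasp_force: 59.0
```

```bash
python3 st.py
python3 - <<'E'
from h import *
# view of pin axis and block top in scene (compare with start picture)
S=Cam("scene"); im=env.grab_frame("scene")[:,:,::-1]; cv2.imwrite("pics/scene14.png",im); g=im.astype(float).mean(2)
f=[.4877,-.2337,1.4127]
P=S.proj(place(f,np.array([(-44,0,60),(-54,0,60),(-94,0,60)])/1e3)); d=P[0]-P[1]; d/=np.linalg.norm(d); n=np.array([-d[1],d[0]]); print(P.round(1).tolist())
t=np.arange(-8,8.1,.5)
for k in (6,12,18,24,30):
    q=(P[0]-k*d+t[:,None]*n).astype(np.float32); p=cv2.remap(g.astype(np.float32),q[:,0],q[:,1],cv2.INTER_LINEAR).ravel(); print(k,p.round().astype(int).tolist())
g0=cv2.imread("pics/scene0.png").astype(np.float32).mean(2)
a,b=g0[100:145,262:310].astype(np.float32),g[100:145,262:310].astype(np.float32)
print("diff of fixture region",np.abs(a-b).mean())
for y in range(100,150,2): print("".join(" .:-=+*#%@"[min(9,int(g[y,x]/25.5))] for x in range(255,325))," ","".join(" .:-=+*#%@"[min(9,int(g0[y,x]/25.5))] for x in range(255,325)))
E
```

```text
F along-in -5.0  left -1.9  up -0.7 T [-0.97 -0.16 -0.13]
t 20.93 pos [ 0.472  -0.3443  0.0295] yaw 1.4142 shift [66.4 -0.5  3.9] turn 0.0032
[[273.2, 116.1], [270.3, 112.8], [259.2, 99.6]]
6 [93, 87, 85, 87, 86, 83, 83, 84, 84, 84, 84, 84, 85, 85, 86, 86, 86, 87, 87, 87, 87, 86, 86, 86, 86, 86, 87, 87, 87, 87, 87, 85, 84]
12 [124, 124, 125, 126, 127, 126, 125, 126, 130, 136, 146, 155, 159, 158, 156, 151, 145, 139, 133, 126, 120, 113, 106, 100, 94, 90, 96, 107, 118, 120, 120, 120, 121]
18 [119, 117, 121, 126, 131, 134, 131, 130, 130, 132, 140, 150, 158, 158, 156, 153, 146, 139, 133, 127, 120, 114, 107, 100, 93, 87, 90, 98, 99, 106, 119, 121, 111]
24 [64, 50, 39, 58, 87, 105, 108, 107, 119, 137, 153, 159, 161, 162, 162, 161, 158, 155, 153, 150, 147, 145, 141, 137, 127, 123, 117, 105, 97, 87, 74, 63, 63]
30 [37, 35, 33, 36, 46, 61, 88, 111, 117, 115, 116, 114, 97, 105, 118, 120, 114, 112, 117, 108, 107, 115, 99, 87, 85, 80, 78, 95, 112, 119, 118, 114, 99]
diff of fixture region 7.1270065
+++==++++++===++++=++++====+=-----------------------------------------   ==========================
[... 2800 characters left out ...]
------=+==-------------::::::::::::::-======+++++++   :-====-::::::::----------=+==------------:::::::::::::::-=============
:-=---::::::::::------------:---------::::::::::::::::::-=========++++   :-----:::::::::-------------:--------:::::::::::::::::::-=============
::::::::::::::::------------:::---:::::::---::::::::::::-==========+++   ::::::::::::::::------------:::--::::::::--:::::::::::::-=============
::::::::::::::::------------::::::::::::---:::::::::::::-+===========+   ::::::::::::::::------------::::::::::::---:::::::::::::-=============
--:::::::::::::::-----------:::::::::::-----::::::::::::-==+==========   --::::::::::::::::----------:::::::::::----:::::::::::::-=============
```

It stalls at 12 N. The pads are locking the drooped pitch, so the pin wedges in the holes. I'll let go of the knob and push its flat end with the closed fingers instead, so the pin can align itself.

Call:
{"op": "send_rows", "data": {"series": [{"delta_pos":[0,0,0],"turn":0,"fingers":30},{"delta_pos":[0,0,0],"turn":0,"fingers":45},{"delta_pos":[0,0,0],"turn":0,"fingers":56},{"delta_pos":[0,0,-15],"turn":0,"fingers":56},{"delta_pos":[0,0,-40],"turn":0,"fingers":56},{"delta_pos":[0,0,-60],"turn":0,"fingers":56},{"delta_pos":[-15,0,-65],"turn":0,"fingers":30},{"delta_pos":[-32,0,-65],"turn":0,"fingers":0}]}}

```text
time_s: 21.65
position: [0.4675, -0.3764, 0.0959]
tcp_rot: [0.001, 0.76, 0.65, 0.0]
force: [-0.1, -0.3, -0.9]
gripper_width: 0.0328
grasp_force: 0.0
```

Call:
{"op": "send_rows", "data": {"series": [{"delta_pos":[-2,0,0],"turn":0,"fingers":0},{"delta_pos":[-2,0,0],"turn":0,"fingers":0},{"delta_pos":[-2,0,0],"turn":0,"fingers":0}]}}

```text
time_s: 21.9
position: [0.4655, -0.3772, 0.0925]
tcp_rot: [-0.002, 0.761, 0.649, 0.0]
force: [-0.2, -0.0, -0.6]
gripper_width: 0.0002
grasp_force: 0.0
```

```bash
python3 st.py
python3 - <<'E'
from h import *
im=env.grab_frame("wrist"); g=im.astype(float).mean(2); cv2.imwrite("pics/w15.png",im[:,:,::-1])
W=Cam("wrist"); f=[.4883,-.2345,1.4107]; L=W.proj(place(f,np.array([(-44,0,60),(-44-47,0,58),(-44-73,0,57)])/1e3)); print("mouth,shoulder,knobend",L.round(1).tolist())
for y in range(0,330,8): print("%3d "%y+"".join(" .:-=+*#%@"[min(9,int(g[y,x]/25.5))] for x in range(230,410,2)))
E
```

```text
F along-in -0.5  left -0.1  up 0.2 T [-0.01 -0.02 -0.01]
t 22.1 pos [ 0.4662 -0.3769  0.0935] yaw 1.4141 shift [99.5  0.2 68.1] turn 0.0031
mouth,shoulder,knobend [[313.4, 64.7], [313.5, 165.8], [313.6, 215.9]]
  0 ####***###+======+++++++++++++++++++++++++++++++++++++++++++++++++++++++---------=++######
  8 ##########*=========++++++++++++++++++*******##****+++++++++++++++++++=----------++++#####
 16 ##########*======++++=++++++++++++++++*******##****+++++++++++++++++=------------++++*####
 24 ##########*=======+++===++++++++++++++**#%@@@@@@%%##++++++++++++++=--------------+++++++*#
 32 ######*****+++++++++++++++++++++++++++++++++++++++++++++++++++++++++++++++++=---=++++++++#
 40 #%%#####*#*+++++++++++++++++++++++++++++++++++++++++++++++++++++++++++++++++=---=+++++++++
 48 ###########+++++++++++++++++++++++++++++++++++++++++++++++++++++++++++++++++=---=++++++++#
 56 ###########+====++++++++++++++++++++++++++++++++++++++++++++++++++++++++++++=---=+++***###
 64 **#########+======-------::-:------------====+++===----::::-:---:--:::----------++++*#####
 72 *******####++#@@@@@@#=----:-::
[... 2400 characters left out ...]
###################################
280 +++++++++++++++*##########################################################################
288 ++++++++++++++++++++*################****#*---=*****############################%%########
296 ++++++++++++++++++++++++++*#############*#+:::-*##########################################
304 +++++++++++++++++++++++++++=:::::::=###*##+:::-*#####*:::::::=*###########################
312 ++++++++++++++++++++++++++-::::::::*****##=:::-*#**#**=:::::::-################%%#########
320 +++++++++++++++++++++++++-::::::::-*#*****=::::*#**#***::::::::-##########################
328 ++++++++++++++++++++++++=:::::::::+****#*#=::::*##***#*-::::::::=##****###################
```

The knob end is now 73 mm before the mouth, matching v≈214. Lowering the closed fingers behind it.

Call:
{"op": "send_rows", "data": {"series": [{"delta_pos":[-2,0.5,15],"turn":0,"fingers":0},{"delta_pos":[-2,0.5,35],"turn":0,"fingers":0},{"delta_pos":[-2,0.5,55],"turn":0,"fingers":0},{"delta_pos":[-2,0.5,70],"turn":0,"fingers":0},{"delta_pos":[-2,0.5,75],"turn":0,"fingers":0},{"delta_pos":[-2,0.5,75],"turn":0,"fingers":0}]}}

```text
time_s: 22.65
position: [0.4659, -0.3784, 0.0178]
tcp_rot: [-0.002, 0.76, 0.65, 0.0]
force: [-0.8, -0.6, -0.0]
gripper_width: 0.0
grasp_force: 0.0
```

Call:
{"op": "send_rows", "data": {"series": [{"delta_pos":[4,0,0],"turn":0,"fingers":0},{"delta_pos":[8,0,0],"turn":0,"fingers":0},{"delta_pos":[12,0,0],"turn":0,"fingers":0},{"delta_pos":[15,0,0],"turn":0,"fingers":0},{"delta_pos":[15,0,0],"turn":0,"fingers":0}]}}

```text
time_s: 23.07
position: [0.4695, -0.3643, 0.02]
tcp_rot: [0.0, 0.76, 0.65, 0.0]
force: [0.0, 0.5, 0.3]
gripper_width: -0.0
grasp_force: 0.0
```

```bash
python3 st.py
```

```text
F along-in -0.1  left -0.2  up 0.2 T [0.01 0.   0.  ]
t 23.27 pos [ 0.4692 -0.365   0.0196] yaw 1.4138 shift [87.3 -0.9 -5.9] turn 0.0028
```

Call:
{"op": "send_rows", "data": {"series": [{"delta_pos":[2,0,0],"turn":0,"fingers":0},{"delta_pos":[4,0,0],"turn":0,"fingers":0},{"delta_pos":[6,0,0],"turn":0,"fingers":0},{"delta_pos":[8,0,0],"turn":0,"fingers":0},{"delta_pos":[8,0,0],"turn":0,"fingers":0}]}}

```text
time_s: 23.68
position: [0.4704, -0.3571, 0.0196]
tcp_rot: [0.0, 0.76, 0.65, -0.0]
force: [-0.3, -1.7, -0.3]
gripper_width: -0.0003
grasp_force: 0.9
```

```bash
python3 st.py
```

```text
F along-in -1.4  left 0.3  up -0.2 T [-0.21  0.07  0.01]
t 23.88 pos [ 0.4704 -0.3571  0.0195] yaw 1.4137 shift [79.3 -0.9 -6. ] turn 0.0027
```

Call:
{"op": "send_rows", "data": {"series": [{"delta_pos":[2,0,0],"turn":0,"fingers":0},{"delta_pos":[4,0,0],"turn":0,"fingers":0},{"delta_pos":[6,0,0],"turn":0,"fingers":0},{"delta_pos":[8,0,0],"turn":0,"fingers":0},{"delta_pos":[8,0,0],"turn":0,"fingers":0}]}}

```text
time_s: 24.3
position: [0.4719, -0.3492, 0.0199]
tcp_rot: [0.001, 0.76, 0.65, -0.0]
force: [-0.9, -3.9, 2.5]
gripper_width: -0.0001
grasp_force: 2.0
```

```bash
python3 st.py
```

```text
F along-in -3.8  left 0.2  up 2.5 T [-0.48  0.14  0.03]
t 24.5 pos [ 0.4718 -0.3492  0.0197] yaw 1.4138 shift [71.3 -1.  -5.8] turn 0.0028
```

Call:
{"op": "send_rows", "data": {"series": [{"delta_pos":[2,0,0],"turn":0,"fingers":0},{"delta_pos":[4,0,0],"turn":0,"fingers":0},{"delta_pos":[6,0,0],"turn":0,"fingers":0},{"delta_pos":[8,0,0],"turn":0,"fingers":0},{"delta_pos":[8,0,0],"turn":0,"fingers":0}]}}

```text
time_s: 24.92
position: [0.4731, -0.3421, 0.0201]
tcp_rot: [0.001, 0.76, 0.65, -0.0]
force: [-1.8, -5.9, 3.2]
gripper_width: -0.0
grasp_force: 3.0
```

```bash
python3 st.py
```

```text
F along-in -5.9  left 1.0  up 4.2 T [-0.74  0.25  0.  ]
t 25.12 pos [ 0.4731 -0.3421  0.0201] yaw 1.4139 shift [64.  -1.2 -5.5] turn 0.0029
```

Call:
{"op": "send_rows", "data": {"series": [{"delta_pos":[2,0,0],"turn":0,"fingers":0},{"delta_pos":[4,0,0],"turn":0,"fingers":0},{"delta_pos":[6,0,0],"turn":0,"fingers":0},{"delta_pos":[8,0,0],"turn":0,"fingers":0},{"delta_pos":[8,0,0],"turn":0,"fingers":0}]}}

```text
time_s: 25.53
position: [0.4745, -0.3342, 0.0203]
tcp_rot: [0.001, 0.76, 0.649, -0.0]
force: [-1.1, -5.9, 3.3]
gripper_width: 0.0
grasp_force: 2.9
```

```bash
python3 st.py
python3 - <<'E'
from h import *
im=env.grab_frame("scene"); g=im.astype(float).mean(2); cv2.imwrite("pics/s16.png",im[:,:,::-1])
S=Cam("scene"); f=[.4877,-.2337,1.4127]; L=S.proj(place(f,np.array([(44,0,60),(32,0,60),(-44,0,60),(-44-25,0,60)])/1e3)); print("exit,farinner,mouth,shoulder",L.round(1).tolist())
g0=cv2.imread("pics/scene0.png").astype(float).mean(2)
for y in range(96,160,2): print("%3d "%y+"".join(" .:-=+*#%@"[min(9,int(g[y,x]/25.5))] for x in range(245,320))+"  "+"".join(" .:-=+*#%@"[min(9,int(g0[y,x]/25.5))] for x in range(280,320)))
E
```

```text
F along-in -6.1  left 0.4  up 4.0 T [-0.73  0.24  0.02]
t 25.73 pos [ 0.4745 -0.3342  0.0202] yaw 1.4138 shift [56.1 -1.3 -5.4] turn 0.0028
exit,farinner,mouth,shoulder [[299.5, 147.1], [295.8, 142.8], [273.2, 116.1], [266.1, 107.8]]
 96 .............:.-=+::-+===--------------------------------------------------  =========================---------------
 98 ...:.......:-+=++==========++++=-------------------------------------------  =============================-----------
100 ::-+.......=+=-=+*+======++==++++===+===-----------------------------------  =================================-------
102 ---+:.....-=-=+=-+*+========================-------------------------------  ======================================--
104 ----=....:-:==-=+-=+******+====++===-----=========-------------------------  =-----==========+=======================
106 ---+=-...:----=-=++*+++-=-+++==------------===============-----------------  --------================================
108 -======-...::---++++=++**+=-------------:::====================------------  -----:::================================
110 ----=++=
[... 2337 characters left out ...]
-----------::::::::::::---==+=-::::::::-=++=====  ---:::::::::::----:::::::::::::-========
150 +++++++=-----::::::::::::::::---------::::::::::::::::--::::::::::---======  ---::::::::::::------:::::::::::--======
152 =+++++++==-----:::::::::::::::--------:::::::::::::--:::::::::::::----=++++  ---:::::::::::::::::::::::::::::---==+++
154 ===++++++++=----::::::::::::::::------:::::::::::::::::::::::::::::-=++++++  ---:::::::::::::::::::::::::::::-=++++==
156 ===++++++==-------:::::::::::::::--=---::::::::::::::::::::::::::::-+****+=  ---:::::::::::::::::::::::::::::-+++++==
158 +++++++++=----------:::::::::::::::--=-:::::::::::::::::::::::::::::-=++=--  :---:::::::::::::::::::::::::::::-==+=--
```

The pin's bright tip now shows in the far lug's hole at about (300,146). Pushing the rest.

Call:
{"op": "send_rows", "data": {"series": [{"delta_pos":[2,0,0],"turn":0,"fingers":0},{"delta_pos":[4,0,0],"turn":0,"fingers":0},{"delta_pos":[6,0,0],"turn":0,"fingers":0},{"delta_pos":[8,0,0],"turn":0,"fingers":0},{"delta_pos":[10,0,0],"turn":0,"fingers":0},{"delta_pos":[12,0,0],"turn":0,"fingers":0},{"delta_pos":[12,0,0],"turn":0,"fingers":0}]}}

```text
time_s: 26.37
position: [0.4759, -0.3206, 0.0191]
tcp_rot: [-0.0, 0.76, 0.65, 0.0]
force: [0.9, -1.7, 0.4]
gripper_width: -0.0001
grasp_force: 1.1
```

```bash
python3 st.py
```

```text
F along-in -1.5  left -0.4  up 0.8 T [-0.21 -0.03  0.01]
t 26.57 pos [ 0.4757 -0.3205  0.0188] yaw 1.4138 shift [42.4 -0.4 -6.6] turn 0.0028
```

Now in 2 mm steps until the seat is felt.

Call:
{"op": "send_rows", "data": {"series": [{"delta_pos":[1,0,0],"turn":0,"fingers":0},{"delta_pos":[2,0,0],"turn":0,"fingers":0},{"delta_pos":[3,0,0],"turn":0,"fingers":0},{"delta_pos":[3,0,0],"turn":0,"fingers":0}]}}

```text
time_s: 26.9
position: [0.4761, -0.3178, 0.019]
tcp_rot: [-0.001, 0.76, 0.65, 0.0]
force: [-0.6, -1.4, 0.0]
gripper_width: 0.0001
grasp_force: 0.3
```

Call:
{"op": "send_rows", "data": {"series": [{"delta_pos":[1,0,0],"turn":0,"fingers":0},{"delta_pos":[2,0,0],"turn":0,"fingers":0},{"delta_pos":[2,0,0],"turn":0,"fingers":0},{"delta_pos":[2,0,0],"turn":0,"fingers":0}]}}

```text
time_s: 27.23
position: [0.4767, -0.3161, 0.0193]
tcp_rot: [-0.0, 0.76, 0.649, 0.0]
force: [-0.5, -0.9, 0.6]
gripper_width: -0.0001
grasp_force: 0.1
```

Call:
{"op": "send_rows", "data": {"series": [{"delta_pos":[1,0,0],"turn":0,"fingers":0},{"delta_pos":[2,0,0],"turn":0,"fingers":0},{"delta_pos":[2,0,0],"turn":0,"fingers":0},{"delta_pos":[2,0,0],"turn":0,"fingers":0}]}}

```text
time_s: 27.57
position: [0.4769, -0.3159, 0.0195]
tcp_rot: [0.001, 0.76, 0.65, -0.001]
force: [-1.8, -6.6, -2.7]
gripper_width: 0.0002
grasp_force: 3.4
```

```bash
python3 st.py
```

```text
F along-in -6.6  left 0.4  up -3.0 T [-0.94  0.29 -0.  ]
t 27.77 pos [ 0.4768 -0.3159  0.0195] yaw 1.414 shift [37.6 -0.8 -6.1] turn 0.003
```

The seat is felt at TCP −37.6 mm (26 mm knob plus 11.6 mm finger). One firmer nudge, then back off and up.

Call:
{"op": "send_rows", "data": {"series": [{"delta_pos":[1,0,0],"turn":0,"fingers":0},{"delta_pos":[2,0,0],"turn":0,"fingers":0},{"delta_pos":[2,0,0],"turn":0,"fingers":0},{"delta_pos":[2,0,0],"turn":0,"fingers":0}]}}

```text
time_s: 28.1
position: [0.4769, -0.316, 0.0197]
tcp_rot: [0.003, 0.76, 0.65, -0.002]
force: [-3.8, -14.4, -5.9]
gripper_width: 0.0006
grasp_force: 7.2
```

Call:
{"op": "send_rows", "data": {"series": [{"delta_pos":[-4,0,0],"turn":0,"fingers":0},{"delta_pos":[-15,0,0],"turn":0,"fingers":0},{"delta_pos":[-30,0,0],"turn":0,"fingers":0},{"delta_pos":[-50,0,-15],"turn":0,"fingers":0},{"delta_pos":[-60,0,-45],"turn":0,"fingers":0},{"delta_pos":[-60,0,-75],"turn":0,"fingers":0},{"delta_pos":[-60,0,-75],"turn":0,"fingers":0},{"delta_pos":[-60,0,-75],"turn":0,"fingers":0}]}}

```text
time_s: 28.77
position: [0.469, -0.374, 0.0969]
tcp_rot: [0.002, 0.761, 0.649, 0.0]
force: [-1.4, 0.3, -1.0]
gripper_width: -0.0002
grasp_force: 0.0
```

```bash
python3 st.py
python3 - <<'E'
from h import *
im=env.grab_frame("scene"); g=im.astype(float).mean(2); cv2.imwrite("pics/s17.png",im[:,:,::-1])
S=Cam("scene"); f=[.4877,-.2337,1.4127]; L=S.proj(place(f,np.array([(-44+110,0,60),(-44,0,60),(-44-26,0,60)])/1e3)); print("tip,mouth,knobend",L.round(1).tolist())
for y in range(84,164,2): print("%3d "%y+"".join(" .:-=+*#%@"[min(9,int(g[y,x]/25.5))] for x in range(240,322)))
W=Cam("wrist"); w=env.grab_frame("wrist").astype(float).mean(2)
print(W.proj(place([.4883,-.2345,1.4107],np.array([(-44,0,60),(-70,0,60)])/1e3)).round(1).tolist())
for y in range(0,160,5): print("%3d "%y+"".join(" .:-=+*#%@"[min(9,int(w[y,x]/25.5))] for x in range(240,400,2)))
E
```

```text
F along-in 0.2  left 0.4  up -0.2 T [-0.    0.02 -0.  ]
t 28.97 pos [ 0.4672 -0.3709  0.0927] yaw 1.4139 shift [93.3  0.3 67.4] turn 0.0029
tip,mouth,knobend [[306.4, 155.3], [273.2, 116.1], [265.8, 107.5]]
 84 ----------------------------------------------------------------------------------
 86 ----------------------------------------------------------------------------------
 88 ----------------------------------------------------------------------------------
 90 ===++=+===++++++++===-------------------------------------------------------------
 92 ==+++++=================+++===----------------------------------------------------
 94 ============+=======================----------------------------------------------
 96 ====++++=================================-----------------------------------------
 98 =++============================================-----------------------------------
100 =====================+=++=====+=======================--=-------------------------
102 ====================++===+++++++====================+++++=-=----------------------
104 ===================
[... 4638 characters left out ...]
+++++++++++++++++++#
120 ##******###**+============*#%%%%%%%%%%%%%%%%%###*****++++++++++++++++++++++++++*
125 ###****######*+=++++***##****#############*#****+++++===++++++++++++++++++++++++
130 ###*#*#####**********##**##%%@@@@@@@@@@@@@%%%%%%###***+++++++++++++++++++++++++#
135 ############################%%%%%@@@@@@%%%%%%%####**+++++++++++++++++++++++++++*
140 ################################++++++++++++++++++++++++++++++++++++++++++++++*#
145 ################################*++++++++++++++++++++++++++++++++++++++++++++++#
150 ###################################+++++++++++++++++++++++++++++++++++++++++++##
155 ###################################*++++++++++++++++++++++++++++++++++++++++++*#
```

The knob sits against the entry lug and the tip stands out of the far lug at about (306,155) as predicted. The block is upright and the robot is clear.

```bash
python3 -c "
from station import env
print(env.hand_in())"
```

```text
the job is handed in; nothing more can be done
None
```

The pin is threaded through both lugs and the block with its knob seated against the entry lug, and I handed the job in at about 29 s with the fingers clear; no verdict came back. Gripping the knob jammed the pin part-way, so I pushed it home with closed fingers on the knob's end instead.

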